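Load a mould checking station and set its trimmers

TASK

Take every mould insert out of the blue tray and stand it squarely in the bay of its own colour on the checking station. Only when all are loaded, take the orange tuning tool and turn the three slotted trimmer screws until each white pointer meets its green mark: use the tool alone, never the fingers, and press lightly (never harder than 20 N on the station). Finish with all inserts still in their bays and the tool hung upright in its holder again, and leave the other things on the bench where they are.

Things in the scene. Friction and masses are not known exactly. Their poses are not given: they have to be found in the camera images.
- station: checking station, fixed. A steel plate 150 (x) x 320 (y) mm, 12 mm thick, with four coloured bay outlines in a row along y; behind it (+x) a green control box 100 x 320 mm, 55 mm high, with three slotted brass trimmer screws on top in a row along y. Origin at table height, 10 mm to the box side (+x) of the plate's middle; its -x side faces the robot, z up
- bay_red (a point): centre of the red bay, on the plate's top face (12 mm above the table): a painted red outline, inside 88 mm along the station's x, 58 mm along its y. Bays are 70 mm apart, in the order red, yellow, blue, black towards the station's -y
- bay_yellow (a point): centre of the yellow bay, on the plate's top face (12 mm above the table): a painted yellow outline, inside 88 mm along the station's x, 58 mm along its y. Bays are 70 mm apart, in the order red, yellow, blue, black towards the station's -y
- bay_blue (a point): centre of the blue bay, on the plate's top face (12 mm above the table): a painted blue outline, inside 88 mm along the station's x, 58 mm along its y. Bays are 70 mm apart, in the order red, yellow, blue, black towards the station's -y
- bay_black (a point): centre of the black bay, on the plate's top face (12 mm above the table): a painted black outline, inside 88 mm along the station's x, 58 mm along its y. Bays are 70 mm apart, in the order red, yellow, blue, black towards the station's -y
- insert_red: aluminium mould insert with red dots on top; loose, 0.27 kg, may be absent. Base 84 (x) x 56 (y) x 16 mm high; centred on it a raised core 60 (x) x 22 (y) mm, up to 42 mm: grip this, across y. Origin under the base centre, z up; the same either way round. Starts on its base in the low blue tray (230 x 190 mm, wall 14 mm high, floor 5 mm above the table)
- insert_yellow: aluminium mould insert with yellow dots on top; loose, 0.27 kg, may be absent. Base 84 (x) x 56 (y) x 16 mm high; centred on it a raised core 60 (x) x 22 (y) mm, up to 42 mm: grip this, across y. Origin under the base centre, z up; the same either way round. Starts on its base in the low blue tray (230 x 190 mm, wall 14 mm high, floor 5 mm above the table)
- insert_blue: aluminium mould insert with blue dots on top; loose, 0.27 kg, may be absent. Base 84 (x) x 56 (y) x 16 mm high; centred on it a raised core 60 (x) x 22 (y) mm, up to 42 mm: grip this, across y. Origin under the base centre, z up; the same either way round. Starts on its base in the low blue tray (230 x 190 mm, wall 14 mm high, floor 5 mm above the table)
- insert_black: aluminium mould insert with black dots on top; loose, 0.27 kg, may be absent. Base 84 (x) x 56 (y) x 16 mm high; centred on it a raised core 60 (x) x 22 (y) mm, up to 42 mm: grip this, across y. Origin under the base centre, z up; the same either way round. Starts on its base in the low blue tray (230 x 190 mm, wall 14 mm high, floor 5 mm above the table)
- screw0: sprung left (+y) trimmer screw. Origin on its axis, 57 mm above the table. Brass flange, 44 mm wide, top at 6 mm, white pointer line; on it a head 34 x 26 mm, top at 19 mm, with a slot through the axis in line with the pointer, open-ended: 6 mm wide, chamfered to 14 mm, floor at 6 mm (13 mm deep). Pressed, it sinks up to 6 mm: gives at 3 N, 1.5 N more per mm, then a hard stop
- trim0 (a joint): angle of the left (+y) trimmer screw, rad, anticlockwise from above positive, stops at -1.75 and 1.75; 0 when its white pointer meets the green mark, which lies on the station's -x side. The slot then lies along the station's x; at value q it is turned by q from that. Friction about 0.04 N m; it stays where it is left
- screw1: sprung middle trimmer screw. Origin on its axis, 57 mm above the table. Brass flange, 44 mm wide, top at 6 mm, white pointer line; on it a head 34 x 26 mm, top at 19 mm, with a slot through the axis in line with the pointer, open-ended: 6 mm wide, chamfered to 14 mm, floor at 6 mm (13 mm deep). Pressed, it sinks up to 6 mm: gives at 3 N, 1.5 N more per mm, then a hard stop
- trim1 (a joint): angle of the middle trimmer screw, rad, anticlockwise from above positive, stops at -1.75 and 1.75; 0 when its white pointer meets the green mark, which lies on the station's -x side. The slot then lies along the station's x; at value q it is turned by q from that. Friction about 0.04 N m; it stays where it is left
- screw2: sprung right (-y) trimmer screw. Origin on its axis, 57 mm above the table. Brass flange, 44 mm wide, top at 6 mm, white pointer line; on it a head 34 x 26 mm, top at 19 mm, with a slot through the axis in line with the pointer, open-ended: 6 mm wide, chamfered to 14 mm, floor at 6 mm (13 mm deep). Pressed, it sinks up to 6 mm: gives at 3 N, 1.5 N more per mm, then a hard stop
- trim2 (a joint): angle of the right (-y) trimmer screw, rad, anticlockwise from above positive, stops at -1.75 and 1.75; 0 when its white pointer meets the green mark, which lies on the station's -x side. The slot then lies along the station's x; at value q it is turned by q from that. Friction about 0.04 N m; it stays where it is left
- holder: grey tool holder, fixed block 80 x 80 mm, 70 mm high, with a square 34 mm hole right down through its middle, from the top; origin under its centre
- tuner: plastic tuning tool, 0.07 kg, 115 mm long, hanging upright in the holder by its flange. Origin at the blade tip, z up to the handle. White blade 22 (x) x 4.4 (y) mm, rounded tip, up to 18 mm; shaft 12 mm thick; orange flange 52 mm wide from 55 to 61 mm; square orange handle 22 x 22 mm from 61 to 115 mm, sides along x and y, white line on its end along the blade. Play in a slot: 0.07 rad each way
- guide_bush: bystander: upright steel ring, 44 mm diameter, 45 mm high, near the tool holder; origin under its centre
- gauge_block: bystander: steel block 35 x 60 x 30 mm near the tool holder; origin under its centre
- oil_bottle: bystander: white bottle, 56 mm diameter, 130 mm high; origin under its centre
- grease_can: bystander: steel can with a yellow band, 80 mm diameter, 90 mm high; origin under its centre
- mallet: bystander: copper-headed mallet lying flat beyond the station
- brush: bystander: brush lying flat near the robot
- stop_block: bystander: steel block 50 x 90 x 30 mm near the robot; origin under its centre
Not all that is in view belongs to the job. Of the things that look like the tuner, the smallest one is meant.

How it is judged:
By the outcome, as a careful person would: the job done as asked, in the order asked, and still so for the second after the job is handed in, with the robot touching nothing.
Of insert_red, insert_yellow, insert_blue, insert_black only 2 to 4 are there at a start; the rules pass over those that are not, and their reading is None.
At some moment in a run one of insert_red, insert_yellow, insert_blue, insert_black may be knocked a few centimetres aside while the robot is not near it.
It also fails if it takes over 210 s, if anything falls off the work surface, if the arm or the gripper's body presses on something with over 40 N, if the wrist force passes 120 N, or if a joint passes its speed limit or range.

ROBOT

A 6-joint arm with a two-finger parallel gripper is mounted at the origin on the work surface. World frame = base frame: x ahead of the robot, y to its left, z up, the work surface at z = 0. Lengths are in m, angles in rad, forces in N, time in s.
With the tool pointing down it reaches from about 0.25 to 0.8 m from the base axis. Payload 8.5 kg.
Tool frame: the origin (TCP) lies between the finger pads; the fingertips stand 22 mm ahead of it and the grasp point (between the pads) lies 3 mm ahead of it; z points along the fingers, y is the line along which they close (so a half turn about z gives the same grasp; the last joint's range is limited). The gripper opens to 85 mm and grips with 20 to 120 N. Pads are 22 mm wide; open, the fingers measure 114 mm over their backs; the gripper's body (76 mm by 85 mm) begins 54 mm behind the grasp point. The pads swing forward as they close: fully open they stand 13 mm farther back than shut.
Start: joints at [-1.189, 0.238, -0.013, 1.319, 0, 1.571], TCP at [0.196, -0.487, 0.253] pointing down, gripper open.
Joint ranges: [-2.66, 2.66], [-1.03, 1.9], [-1.14, 1.46], [-1.82, 2.27], [-1.45, 1.34], [-3.14, 3.14]. Speed limits (rad/s): [2.22, 2.22, 2.79, 3.14, 3.14, 3.14].

INTERFACE

Orientations are given as a rotation vector (axis times angle).
In Python, from workcell import manip gives the robot as it stands.
- The arm moves only by the tool jog_arm, never from a script. Its argument "targets" is a list of rows, each a list of 3 entries, a list of its own where there are three numbers: the gripper command: -1 is shut, 1 is fully open, values between are in proportion, then the shift along the tool's x, y, z in m, then the turn about the tool's z in degrees. In form: [[grip, [dx, dy, dz], spin], ...]. A call has 1 to 20 rows; each row shifts and turns the commanded pose from where the row before left it, along the tool's axes as they then stand; what a row does not reach is not made up. A row lasts 1/8 s, in which the tool goes at most 62.5 mm and 10.7 degrees, less where a joint would pass 70% of its speed; a pose out of reach is approached as far as the arm can. A call with a gripper value outside its range is refused whole. The fingers move at their own pace and stop on an object; "squeeze" is the grip in N (left out, the last holds). Time passes only in rows, so rows that do not move let the fingers close. It gives the time, the measured TCP pose, the force, the opening and the grip force at its end, in the units of the state.
- manip.get_obs(): the state, without advancing time (a new reading comes with each control period).
- manip.snapshot(name): name is "side" or "top" or "wrist"; returns a dict with "image" (384x512x3 uint8, red, green, blue), "fx", "fy", "cx", "cy" (pixels), "k1" (the pictures are not rectified: a ray, as slopes to the right and down, at radius r is drawn at 1 + k1 r^2 times it, then the intrinsics apply), "T" (4x4, takes a point from camera to world coordinates). Camera axes: x right, y up, looking along -z (the intrinsics and any distortion apply to the point x, -y, -z); pixel columns grow to the right and rows downward; lengths in m; the calibration is good to about 2 mm. A picture is of the moment at which its call begins. There is no depth.
- manip.sign_off(): hands the job in; it is judged then, once.
The state is a dict: "time_s": time; "joint_positions": joint angles; "dq": joint speeds; "tau": joint torques, N m; "tool_pos": TCP position; "tcp_rot": TCP orientation; "force": force on the tool from outside, world axes, zero at the start; "ft_torque": the same for the moment, N m; "finger_gap": finger opening in m; "grasp_force": force on a finger pad.
Only numpy, scipy, OpenCV 4.12 (cv2) and the standard library are available. Lean on these libraries where they do the work, as an engineer would, in place of code of your own. Each camera call takes 0.05 s, during which the arm holds its last target. There are 200 camera calls.

## Working session

There is one attempt and no reset: what is moved stays moved. The work goes in short steps, Python scripts to look and compute and a tool call to move; the robot and the scene stay as the last step left them, time stands still between calls to the robot, and variables do not carry over. Pictures are saved under pics/ and viewed, at most 14 in all, crops included, and the job is handed in when it is done.

Besides the shell and the picture viewer there is one more tool, called after ">>>" by a JSON object that holds its "api" and its "payload". jog_arm: Moves the arm, as the interface text tells. Its arguments: {"type":"object","properties":{"targets":{"type":"array"},"squeeze":{"type":"number"}},"required":["targets"]}

```bash
mkdir -p pics
cat > h.py <<'E'
import numpy as np, cv2
from workcell import manip
from scipy.spatial.transform import Rotation as R
def snap(n,save=None):
    s=manip.snapshot(n)
    if save: cv2.imwrite('pics/'+save+'.png',cv2.cvtColor(s['image'],cv2.COLOR_RGB2BGR))
    return s
def ray(s,u,v):
    x=(u-s['cx'])/s['fx'];y=(v-s['cy'])/s['fy'];rd=np.hypot(x,y);r=rd
    for _ in range(30): r=rd/(1+s['k1']*r*r)
    k=r/rd if rd>0 else 1
    T=np.array(s['T']); d=T[:3,:3]@np.array([x*k,-y*k,-1]); return T[:3,3],d
def pt(s,u,v,z):
    o,d=ray(s,u,v); return o+d*(z-o[2])/d[2]
def proj(s,p):
    T=np.array(s['T']); c=T[:3,:3].T@(np.array(p)-T[:3,3]); x=c[0]/-c[2]; y=-c[1]/-c[2]
    k=1+s['k1']*(x*x+y*y); return np.array([s['fx']*x*k+s['cx'],s['fy']*y*k+s['cy']])
def st():
    o=manip.get_obs(); Rm=R.from_rotvec(o['tcp_rot']).as_matrix()
    return o,np.array(o['tool_pos']),Rm
E
python3 - <<'E'
from h import *
np.set_printoptions(precision=4,suppress=True)
for n in ['top','side','wrist']:
    s=snap(n,n+'0'); print(n,s['fx'],s['cx'],s['cy'],s['k1']);print(np.array(s['T']))
o,p,Rm=st(); print(o);print(Rm)
E
```

```text
top 477.3491578512975 249.7769641573699 190.39318483346088 0.036207491759261363
[[-0.0248  0.9885 -0.149   0.3177]
 [-0.9993 -0.0286 -0.0234 -0.058 ]
 [-0.0274  0.1483  0.9886  1.5105]
 [ 0.      0.      0.      1.    ]]
side 452.2127462886313 255.88728259619205 200.26917181335776 0.010543642258359048
[[ 0.95    0.2304 -0.2107  0.2494]
 [-0.3115  0.6561 -0.6874 -0.9788]
 [-0.0202  0.7187  0.6951  0.9966]
 [ 0.      0.      0.      1.    ]]
wrist 281.28303177611537 252.58853273548866 190.0354521874484 -0.006643277313005385
[[ 0.373   0.8943  0.2471  0.2584]
 [-0.9278  0.36    0.0976 -0.4612]
 [-0.0017 -0.2657  0.9641  0.3726]
 [ 0.      0.      0.      1.    ]]
{'time_s': 0.15, 'joint_positions': array([-1.189 ,  0.2387, -0.0141,  1.3192, -0.    ,  1.5708]), 'dq': array([ 0.    , -0.0023,  0.0021, -0.0004, -0.0003, -0.0022]), 'tau': array([ -0.0004, -53.9077,  34.6599,   0.0144,   0.    ,   0.    ]), 'tool_pos': array([ 0.1955, -0.4869,  0.2528]), 'tcp_rot': array([-3.0834, -0.5958,  0.0004]), 'force': array([0.0323, 0.2677, 0.3208]), 'ft_torque': array([ 0.0027, -0.0033, -0.0199]), 'grasp_force': 0.0, 'finger_gap': 0.08512110520237197}
[[ 0.928   0.3726 -0.0005]
 [ 0.3726 -0.928   0.0011]
 [-0.     -0.0012 -1.    ]]
```

View pics/top0.png

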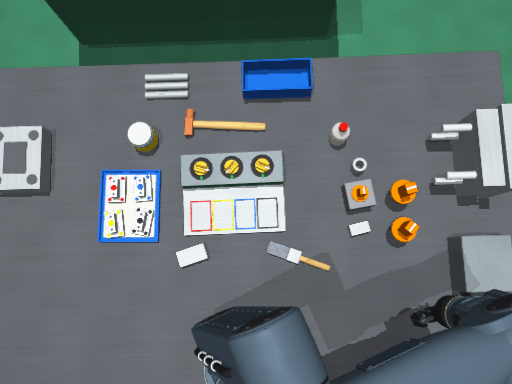

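View pics/side0.png

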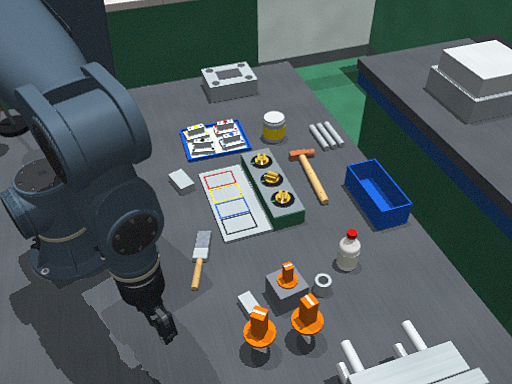

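Run:
```python
from h import *
s=cv2.imread('pics/top0.png')
cv2.imwrite('pics/c0.png',cv2.resize(s[145:245,95:290],None,fx=4,fy=4,interpolation=cv2.INTER_CUBIC))
```

```text
(no output)
```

View pics/c0.png

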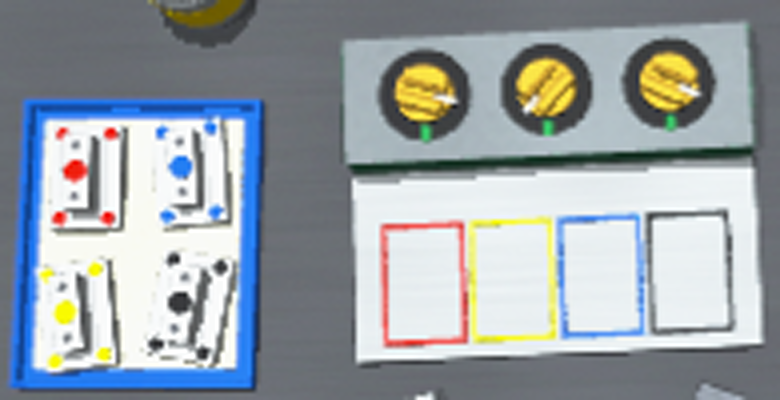

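Run:
```python
from h import *
np.set_printoptions(precision=4,suppress=True)
s=snap('top')
# crop coords -> pixel
c=lambda x,y:(95+x/4-0.4,145+y/4-0.4)
for n,(x,y) in dict(red=(75,170),blue=(181,167),yel=(65,312),blk=(180,302)).items(): print(n,pt(s,*c(x,y),0.047))
for n,q in dict(red=[(384,227),(464,223),(467,341),(387,346)],black=[(648,213),(727,211),(733,329),(653,333)]).items():
    P=np.array([pt(s,*c(*a),0.012) for a in q]);print(n,P.mean(0),P[1]-P[2])
for q in [(424,94),(546,90),(669,81)]: print('scr',pt(s,*c(*q),0.07))
for q in [(361,194),(403,191),(404,229)]: print('tool',pt(s,*q,0.13))
```

```text
red [0.561  0.4021 0.047 ]
blue [0.5609 0.3192 0.047 ]
yel [0.4502 0.4078 0.047 ]
blk [0.4554 0.319  0.047 ]
red [0.4676 0.1336 0.012 ] [0.0935 0.0012 0.    ]
black [ 0.4719 -0.0755  0.012 ] [0.0933 0.0016 0.    ]
scr [0.6086 0.126  0.07  ]
scr [0.609  0.0318 0.07  ]
scr [ 0.6131 -0.063   0.07  ]
tool [ 0.5059 -0.3473  0.13  ]
tool [ 0.5112 -0.4678  0.13  ]
tool [ 0.4017 -0.4626  0.13  ]
```

>>> {"api": "jog_arm", "payload": {"targets": [[1,[0,0,-0.03],10],[1,[0,0,-0.03],10]]}}

```text
time_s: 0.45
tool_pos: [0.1955, -0.4869, 0.3136]
tcp_rot: [-3.14, -0.042, 0.001]
force: [-0.2, -0.1, 0.1]
finger_gap: 0.0856
grasp_force: 0.0
```

>>> {"api": "jog_arm", "payload": {"targets": [[1,[0.016,-0.047,0.004],0],[1,[0.016,-0.047,0.004],0],[1,[0.016,-0.047,0.004],0],[1,[0.016,-0.047,0.004],0],[1,[0.016,-0.047,0.004],0],[1,[0.016,-0.047,0.004],0],[1,[0.016,-0.047,0.004],0],[1,[0.016,-0.047,0.004],0],[1,[0.016,-0.047,0.004],0],[1,[0.016,-0.047,0.004],0],[1,[0.016,-0.047,0.004],0],[1,[0.016,-0.047,0.004],0],[1,[0.016,-0.047,0.004],0],[1,[0.016,-0.047,0.004],0],[1,[0.016,-0.047,0.004],0],[1,[0.016,-0.047,0.004],0],[1,[0.016,-0.047,0.004],0],[1,[0.016,-0.047,0.004],0],[1,[0,0,0],0]]}}

```text
time_s: 2.82
tool_pos: [0.4527, 0.1758, 0.2672]
tcp_rot: [-2.95, -0.408, 0.037]
force: [-0.7, -0.5, 0.1]
finger_gap: 0.0852
grasp_force: 0.0
```

Run:
```python
from h import *
np.set_printoptions(precision=4,suppress=True)
s=snap('wrist','w1'); o,p,Rm=st(); print(p,o['joint_positions']);print(Rm);print(np.array(s['T']))
```

```text
[0.452  0.175  0.2671] [ 0.2732  0.1643 -0.0836  1.3262  0.1641  3.1407]
[[ 0.9627  0.2665 -0.0472]
 [ 0.2707 -0.9499  0.1565]
 [-0.0031 -0.1634 -0.9866]]
[[ 0.2681  0.9151  0.3011  0.5236]
 [-0.9492  0.3043 -0.0797  0.1759]
 [-0.1646 -0.2645  0.9502  0.3852]
 [ 0.      0.      0.      1.    ]]
```

View pics/w1.png

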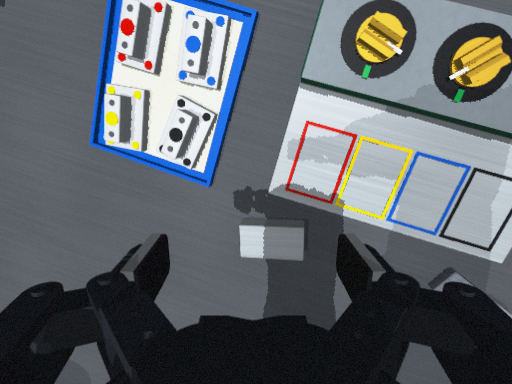

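>>> {"api": "jog_arm", "payload": {"targets": [[1,[0,0,0],-10],[1,[0,0,0],-10],[1,[0,0,0],-10],[1,[0,0,0],0]]}}

```text
time_s: 3.38
tool_pos: [0.4514, 0.1738, 0.2675]
tcp_rot: [-2.747, -1.152, -0.027]
force: [0.6, 0.3, -0.1]
finger_gap: 0.0859
grasp_force: 0.0
```

Run:
```python
from h import *
np.set_printoptions(precision=4,suppress=True)
o,p,Rm=st(); print(p,o['joint_positions']);print(Rm)
```

```text
[0.4514 0.1738 0.2675] [ 0.2712  0.162  -0.0853  1.3262  0.1639  2.6182]
[[ 0.7025  0.7101 -0.0463]
 [ 0.7072 -0.6895  0.1565]
 [ 0.0792 -0.1427 -0.9866]]
```

>>> {"api": "jog_arm", "payload": {"targets": [[1,[0,0,0],-10.5],[1,[0,0,0],-10.5],[1,[0,0,0],-10.5],[1,[0,0,0],-10.5],[1,[0,0,0],-10.5],[1,[0,0,0],-10.5],[1,[0,0,0],-10.5],[1,[0,0,0],-10.5],[1,[0,0,0],-10.5],[1,[0,0,0],-10.5],[1,[0,0,0],-10.5],[1,[0,0,0],-10.5],[1,[0,0,0],-10.5],[1,[0,0,0],-10.5],[1,[0,0,0],-10.5],[1,[0,0,0],-10.5],[1,[0,0,0],-10.5],[1,[0,0,0],-10.5],[1,[0,0,0],-10.5],[1,[0,0,0],-10.5]]}}

```text
time_s: 5.88
tool_pos: [0.4515, 0.1739, 0.2674]
tcp_rot: [-1.885, 2.427, 0.235]
force: [-0.1, -0.2, -1.0]
finger_gap: 0.085
grasp_force: 0.0
```

>>> {"api": "jog_arm", "payload": {"targets": [[1,[0,0,0],-10.5],[1,[0,0,0],-10.5],[1,[0,0,0],-10.5],[1,[0,0,0],-10.5],[1,[0,0,0],-10.5],[1,[0,0,0],-10.5],[1,[0,0,0],-10.5],[1,[0,0,0],-10.5],[1,[0,0,0],-10.5],[1,[0,0,0],-10.5],[1,[0,0,0],-10.5],[1,[0,0,0],0]]}}

```text
time_s: 7.38
tool_pos: [0.4515, 0.1739, 0.2674]
tcp_rot: [-2.967, -0.281, 0.047]
force: [-0.1, -0.2, 0.1]
finger_gap: 0.0851
grasp_force: 0.0
```

Run:
```python
from h import *
np.set_printoptions(precision=4,suppress=True)
o,p,Rm=st(); print(p,o['joint_positions']);print(Rm); print('world -y in tool', Rm.T@[0,-1,0])
```

```text
[0.4515 0.1739 0.2674] [ 0.2714  0.1623 -0.0851  1.3261  0.164  -3.0593]
[[ 0.9818  0.184  -0.0463]
 [ 0.1891 -0.9694  0.1565]
 [-0.0161 -0.1625 -0.9866]]
world -y in tool [-0.1891  0.9694 -0.1565]
```

>>> {"api": "jog_arm", "payload": {"targets": [[1,[-0.008,0.044,-0.007],0],[1,[-0.008,0.044,-0.007],0],[1,[-0.008,0.044,-0.007],0],[1,[-0.008,0.044,-0.007],0],[1,[0,0,0],0]]}}

```text
time_s: 8.0
tool_pos: [0.4393, 0.0702, 0.2705]
tcp_rot: [-3.04, -0.14, 0.03]
force: [-0.4, 0.2, -0.2]
finger_gap: 0.0855
grasp_force: 0.0
```

Run:
```python
from h import *
np.set_printoptions(precision=4,suppress=True)
o,p,Rm=st(); print(p,o['joint_positions']);print(Rm); print('world -y in tool', Rm.T@[0,-1,0])
```

```text
[0.4393 0.0702 0.2705] [ 0.095   0.1048 -0.1398  1.3414  0.0991 -3.1393]
[[ 0.9956  0.0907 -0.0245]
 [ 0.0927 -0.991   0.0971]
 [-0.0154 -0.0989 -0.995 ]]
world -y in tool [-0.0927  0.991  -0.0971]
```

>>> {"api": "jog_arm", "payload": {"targets": [[1,[-0.004,0.045,-0.004],0],[1,[-0.003,0.045,-0.003],0],[1,[-0.002,0.045,-0.002],0],[1,[0,0,0],0]]}}

```text
time_s: 8.5
tool_pos: [0.4366, 0.0106, 0.2685]
tcp_rot: [-3.105, 0.002, 0.027]
force: [0.3, 0.8, 0.1]
finger_gap: 0.0854
grasp_force: 0.0
```

Run:
```python
from h import *
np.set_printoptions(precision=4,suppress=True)
o,p,Rm=st(); print(p,o['joint_positions']);print(Rm); print('world -y in tool', Rm.T@[0,-1,0])
```

```text
[0.4366 0.0106 0.2685] [ 0.0004  0.0939 -0.1545  1.3395  0.0365 -3.1405]
[[ 0.9999 -0.0013 -0.0171]
 [-0.0007 -0.9993  0.0365]
 [-0.0171 -0.0365 -0.9992]]
world -y in tool [ 0.0007  0.9993 -0.0365]
```

>>> {"api": "jog_arm", "payload": {"targets": [[1,[0,0.038,-0.001],0],[1,[0,0.038,0],0],[1,[0,0,0],0]]}}

```text
time_s: 8.88
tool_pos: [0.4373, -0.0222, 0.2673]
tcp_rot: [-3.139, 0.083, 0.028]
force: [0.5, 0.2, -0.4]
finger_gap: 0.0853
grasp_force: 0.0
```

Run:
```python
from h import *
np.set_printoptions(precision=4,suppress=True)
o,p,Rm=st(); print(p,o['joint_positions']);print(Rm)
```

```text
[ 0.4373 -0.0222  0.2673] [-0.0516  0.0968 -0.1537  1.3379  0.0014 -3.1406]
[[ 0.9985 -0.0527 -0.0175]
 [-0.0526 -0.9986  0.0023]
 [-0.0176 -0.0014 -0.9998]]
```

>>> {"api": "jog_arm", "payload": {"targets": [[1,[0,0,0],10.4],[1,[0,0,0],10.4],[1,[0,0,0],10.4],[1,[0,0,0],10.4],[1,[0,0,0],10.4],[1,[0,0,0],10.4],[1,[0,0,0],10.4],[1,[0,0,0],10.4],[1,[0,0,0],10.4],[1,[0,0,0],10.4],[1,[0,0,0],10.4],[1,[0,0,0],10.4],[1,[0,0,0],10.4],[1,[0,0,0],10.4],[1,[0,0,0],10.4],[1,[0,0,0],10.4],[1,[0,0,0],10.4]]}}

```text
time_s: 11.0
tool_pos: [0.4373, -0.0211, 0.2674]
tcp_rot: [-0.001, -3.124, -0.005]
force: [-0.2, -0.4, 0.1]
finger_gap: 0.0851
grasp_force: 0.0
```

>>> {"api": "jog_arm", "payload": {"targets": [[1,[-0.007,0.048,0.001],0],[1,[-0.007,0.048,0.001],0],[1,[-0.007,0.048,0.001],0],[1,[-0.007,0.048,0.001],0],[1,[-0.007,0.048,0.001],0],[1,[-0.007,0.048,0.001],0],[1,[-0.007,0.048,0.001],0],[1,[-0.007,0.048,0.001],0],[1,[0,0,0],0],[1,[0,0,0],0]]}}

```text
time_s: 12.25
tool_pos: [0.4909, 0.3629, 0.2591]
tcp_rot: [0.009, -3.123, -0.003]
force: [0.4, -0.6, 0.1]
finger_gap: 0.0856
grasp_force: 0.0
```

Run:
```python
from h import *
np.set_printoptions(precision=4,suppress=True)
s=snap('wrist','w2'); o,p,Rm=st(); print(p,o['joint_positions']);print(Rm)
```

```text
[0.491  0.3624 0.2595] [0.63   0.3961 0.2317 1.4194 0.0123 0.6252]
[[-0.9998 -0.0048 -0.0178]
 [-0.0048  1.      0.0023]
 [ 0.0178  0.0024 -0.9998]]
```

View pics/w2.png

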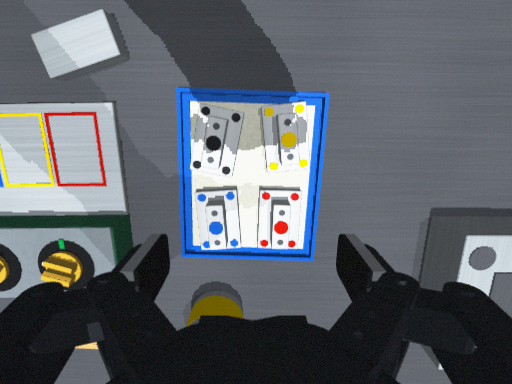

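```bash
cat >> h.py <<'E'
RNG=dict(red=[((0,120,80),(8,255,255)),((172,120,80),(180,255,255))],yellow=[((20,140,80),(32,255,255))],blue=[((100,120,80),(125,255,255))],black=[((0,0,0),(180,255,45))])
def dots(s,col,box,amax=260,amin=6):
    hsv=cv2.cvtColor(s['image'],cv2.COLOR_RGB2HSV); m=sum(cv2.inRange(hsv,a,b) for a,b in RNG[col])
    M=np.zeros_like(m); x0,y0,x1,y1=box; M[y0:y1,x0:x1]=m[y0:y1,x0:x1]
    n,_,stt,c=cv2.connectedComponentsWithStats(M)
    return [(stt[i,4],c[i],stt[i,2:4]) for i in range(1,n) if amin<=stt[i,4]<=amax and max(stt[i,2:4])<2.2*min(stt[i,2:4])]
def insert(s,col,box,z0,**k):
    d=sorted(dots(s,col,box,**k),key=lambda t:-t[0])
    print(col,[(int(t[0]),t[1].round(1).tolist()) for t in d])
    c=pt(s,*d[0][1],z0+.042)
    P=np.array([pt(s,*t[1],z0+.016) for t in d[1:]]); P=P[np.linalg.norm(P[:,:2]-c[:2],axis=1)<.055]
    r=cv2.minAreaRect(P[:,:2].astype(np.float32)*1000); b=cv2.boxPoints(r)
    e=[b[1]-b[0],b[2]-b[1]]; e=max(e,key=np.linalg.norm); a=np.arctan2(e[1],e[0]); a=(a+np.pi/2)%np.pi-np.pi/2
    print('  centre dot',c[:2].round(4),'corners',len(P),np.array(r[0]).round(1),np.array(r[1]).round(1),'yaw deg',np.degrees(a).round(1))
E
python3 - <<'E'
from h import *
s=snap('wrist')
for c in ['red','yellow','blue','black']: insert(s,c,(190,98,318,252),.005)
E
```

```text
red [(137, [281.1, 227.1]), (45, [294.7, 196.1]), (44, [266.2, 195.3]), (39, [264.2, 242.5]), (39, [291.8, 243.2])]
  centre dot [0.5606 0.4004] corners 4 [560.5 400.6] [38.4 68. ] yaw deg -1.4
yellow [(179, [288.9, 139.1]), (59, [268.8, 111.6]), (57, [299.5, 107.9]), (47, [303.2, 162.5]), (45, [273.7, 165.9])]
  centre dot [0.4504 0.4062] corners 4 [450.5 406.3] [68.2 38.1] yaw deg 6.6
blue [(138, [215.9, 227.4]), (48, [230.3, 195.2]), (46, [201.6, 197.1]), (41, [234.1, 242.3]), (36, [206.6, 244.2])]
  centre dot [0.5614 0.3177] corners 4 [561.5 317.6] [68.4 38.3] yaw deg 3.6
black [(150, [213.5, 142.6]), (44, [205.7, 110.2]), (43, [235.9, 116.9])]
  centre dot [0.455  0.3179] corners 2 [421.6 324.5] [37.8  0. ] yaw deg 78.1
```

```bash
cat > to.py <<'E'
import sys
from h import *
np.set_printoptions(precision=4,suppress=True)
def to(x,y,z,yaw=None):
    o,p,Rm=st(); d=Rm.T@(np.array([x,y,z])-p); cy=np.degrees(np.arctan2(Rm[1,0],Rm[0,0]))
    sp=None if yaw is None else -(((yaw-cy)+180)%360-180)
    print('at',p,'yaw',round(cy,2),'d_tool',d,'spin',sp,'zworld in tool',Rm.T@[0,0,1])
if __name__=='__main__': to(*map(float,sys.argv[1:]))
E
python3 to.py .5605 .4005 .12 178.6; python3 to.py .5605 .4005 .046
```

```text
at [0.4912 0.3621 0.2597] yaw -179.76 d_tool [-0.0719  0.0377  0.1386] spin 1.6431795138771577 zworld in tool [ 0.0174  0.0027 -0.9998]
at [0.4912 0.3621 0.2597] yaw -179.76 d_tool [-0.0732  0.0375  0.2126] spin None zworld in tool [ 0.0174  0.0027 -0.9998]
```

>>> {"api": "jog_arm", "payload": {"targets": [[1,[-0.024,0.0125,0.046],0],[1,[-0.024,0.0125,0.046],0],[1,[-0.024,0.0127,0.046],0],[1,[0,0,0],1.6],[1,[-0.001,0,0.03],0],[1,[0,0,0.03],0],[1,[0,0,0.014],0],[1,[0,0,0],0],[1,[0,0,0],0]]}}

```text
time_s: 13.48
tool_pos: [0.5611, 0.4019, 0.0483]
tcp_rot: [-0.036, -3.126, -0.006]
force: [0.5, -0.1, -0.0]
finger_gap: 0.0854
grasp_force: 0.0
```

```bash
python3 to.py .5605 .4005 .046 178.6
```

```text
at [0.5611 0.4019 0.0483] yaw 178.66 d_tool [ 0.0005 -0.0015  0.0023] spin 0.06477049818960268 zworld in tool [ 0.0155  0.0038 -0.9999]
```

>>> {"api": "jog_arm", "payload": {"targets": [[1,[0,-0.0013,0.003],0],[0,[0,0,0],0],[-1,[0,0,0],0],[-1,[0,0,0],0],[-1,[0,0,0],0],[-1,[0,0,0],0],[-1,[0,0,0],0]], "squeeze": 40}}

```text
time_s: 14.35
tool_pos: [0.5604, 0.4004, 0.0436]
tcp_rot: [-0.036, -3.124, -0.004]
force: [0.8, -0.7, 2.5]
finger_gap: 0.0217
grasp_force: 40.5
```

>>> {"api": "jog_arm", "payload": {"targets": [[-1,[0,0,-0.03],0],[-1,[0,0,-0.05],0],[-1,[0,0,-0.05],0],[-1,[0.01,-0.04,-0.05],0],[-1,[0.016,-0.048,-0.01],0],[-1,[0.016,-0.048,0],0],[-1,[0.016,-0.048,0],0],[-1,[0.016,-0.048,0],0],[-1,[0.016,-0.048,0],0],[-1,[0.016,-0.048,0],0],[-1,[0.01,-0.03,0],-1.5],[-1,[0,0,0],0],[-1,[0,0,0],0]]}}

```text
time_s: 15.98
tool_pos: [0.4399, 0.0461, 0.2327]
tcp_rot: [0.004, -3.124, -0.005]
force: [0.1, 0.8, -2.9]
finger_gap: 0.0211
grasp_force: 40.1
```

```bash
python3 to.py .4 .03 .25 181.2
python3 - <<'E'
from h import *
s=snap('wrist','w3')
E
```

```text
at [0.4399 0.0461 0.2327] yaw -179.86 d_tool [ 0.0403 -0.016  -0.0166] spin -1.0579219295398161 zworld in tool [ 0.0171  0.0031 -0.9998]
```

View pics/w3.png

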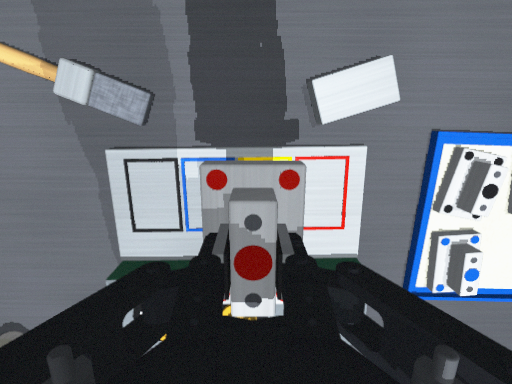

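Run:
```python
from h import *
np.set_printoptions(precision=4,suppress=True)
s=snap('wrist')
hsv=cv2.cvtColor(s['image'],cv2.COLOR_RGB2HSV)
def ext(col,box,a):
    m=sum(cv2.inRange(hsv,l,h) for l,h in RNG[col]) if col!='black' else cv2.inRange(hsv,(0,0,0),(180,255,110))
    x0,y0,x1,y1=box; v,u=np.nonzero(m[y0:y1,x0:x1]); 
    P=np.array([pt(s,x+x0,y+y0,.012)[:2] for x,y in zip(u,v)])
    c,sn=np.cos(a),np.sin(a); Q=P@np.array([[c,-sn],[sn,c]])
    if a==0: r=cv2.minAreaRect(P.astype(np.float32)*1000); print(col,r)
    e=np.r_[Q.min(0),Q.max(0)]; print(col,'ext st frame',e,'mid',(e[:2]+e[2:])/2)
    mid=(e[:2]+e[2:])/2; print('   world',np.array([[c,-sn],[sn,c]])@mid)
for a in [0,0.02]:
    ext('black',(118,150,190,238),a); ext('red',(309,150,356,238),a)
    ext('blue',(180,150,200,238),a)
# plate outline: white
m=cv2.inRange(hsv,(0,0,170),(180,40,255)); v,u=np.nonzero(m[140:262,104:372])
n,l,stt,c=cv2.connectedComponentsWithStats(m)
# plate near edge line
P=[]
for x in list(range(115,195,4))+list(range(310,362,4)):
    col=np.nonzero(m[130:180,x])[0]
    if len(col): P.append(pt(s,x,130+col[0],.012)[:2])
P=np.array(P); k=np.polyfit(P[:,1],P[:,0],1); r=P[:,0]-np.polyval(k,P[:,1]); g=abs(r)<.002;k=np.polyfit(P[g,1],P[g,0],1); print('plate edge x = k y + c',k,'rms',(P[g,0]-np.polyval(k,P[g,1])).std(),g.sum())
```

```text
black ((471.2997131347656, -76.35382080078125), (95.3761215209961, 65.97512817382812), 0.8599202036857605)
black ext st frame [ 0.4234 -0.1097  0.519  -0.0433] mid [ 0.4712 -0.0765]
   world [ 0.4712 -0.0765]
red ((467.6044616699219, 142.7583465576172), (95.05337524414062, 48.181392669677734), 2.279716968536377)
red ext st frame [0.4202 0.1168 0.5157 0.1668] mid [0.468  0.1418]
   world [0.468  0.1418]
blue ((470.2349853515625, -30.42662239074707), (22.1754093170166, 94.99515533447266), 87.46952056884766)
blue ext st frame [ 0.4233 -0.0402  0.5174 -0.0173] mid [ 0.4704 -0.0287]
   world [ 0.4704 -0.0287]
black ext st frame [ 0.4221 -0.1189  0.5174 -0.0526] mid [ 0.4697 -0.0858]
   world [ 0.4713 -0.0764]
red ext st frame [0.423  0.1084 0.5182 0.1568] mid [0.4706 0.1326]
   world [0.4678 0.142 ]
blue ext st frame [ 0.4225 -0.0497  0.5169 -0.0257] mid [ 0.4697 -0.0377]
   world [ 0.4703 -0.0283]
plate edge x = k y + c [-0.0173  0.4116] rms 0.0003616559867864054 33
```

```bash
python3 - <<'E'
from h import *
s=snap('wrist'); o,p,Rm=st()
d=[t for t in dots(s,'red',(200,160,305,300),amax=2500,amin=100)]
for t in d: print(t)
d.sort(key=lambda t:-t[0])
z0=p[2]-.0386
print(p, pt(s,*d[0][1],z0+.042)); print([pt(s,*t[1],z0+.016) for t in d[1:]])
E
python3 to.py .4677 .1333 .11 181.1
```

```text
(np.int32(329), array([216.13677812, 179.19452888]), array([21, 20], dtype=int32))
(np.int32(325), array([288.87076923, 179.26461538]), array([21, 20], dtype=int32))
(np.int32(1047), array([252.56638013, 262.49283668]), array([38, 34], dtype=int32))
[0.44003541 0.04666792 0.23256495] [0.44002429 0.04738445 0.23596495]
[array([0.40629004, 0.02831296, 0.20996495]), array([0.40619935, 0.06632357, 0.20996495])]
at [0.44   0.0467 0.2326] yaw -179.76 d_tool [-0.0302  0.0862  0.1223] spin -0.864219166875273 zworld in tool [ 0.0176  0.0029 -0.9998]
```

>>> {"api": "jog_arm", "payload": {"targets": [[-1,[-0.01,0.029,0],0],[-1,[-0.01,0.029,0.02],0],[-1,[-0.01,0.028,0.05],0],[-1,[0,0,0.05],-0.9],[-1,[0,0,0.037],0],[-1,[0,0,0],0],[-1,[0,0,0],0]]}}

```text
time_s: 17.0
tool_pos: [0.4676, 0.1331, 0.0766]
tcp_rot: [0.03, -3.125, -0.005]
force: [-0.6, -0.3, -2.0]
finger_gap: 0.0214
grasp_force: 40.2
```

```bash
python3 to.py .4677 .1333 .0512 181.1
python3 - <<'E'
from h import *
s=snap('wrist','w4')
E
```

```text
at [0.4676 0.1331 0.0766] yaw -178.89 d_tool [-0.0005  0.0001  0.0254] spin 0.013305439889563786 zworld in tool [ 0.0161  0.0035 -0.9999]
```

View pics/w4.png

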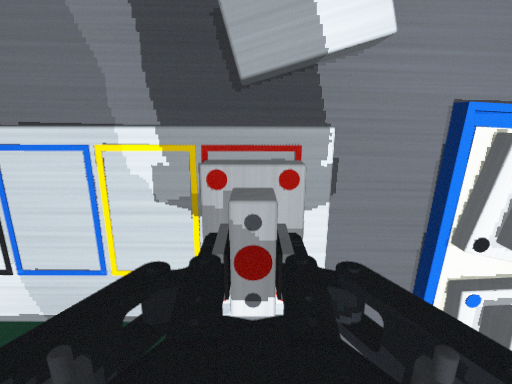

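```bash
cat >> h.py <<'E'
def front(s,col,box,a=0.0175):
    # outline mask -> extents in station frame, returned as world front-centre & centre estimate
    hsv=cv2.cvtColor(s['image'],cv2.COLOR_RGB2HSV)
    m=sum(cv2.inRange(hsv,l,h) for l,h in RNG[col]) if col!='black' else cv2.inRange(hsv,(0,0,0),(180,255,100))
    x0,y0,x1,y1=box; v,u=np.nonzero(m[y0:y1,x0:x1]); P=np.array([pt(s,x+x0,y+y0,.012)[:2] for x,y in zip(u,v)])
    Rz=np.array([[np.cos(a),-np.sin(a)],[np.sin(a),np.cos(a)]]); Q=P@Rz
    lo,hi=Q.min(0),Q.max(0); c=np.array([lo[0]+.0477,(lo[1]+hi[1])/2]); print(col,'bay: width',(hi-lo).round(4),'centre from front edge',(Rz@c).round(4))
def held(s,col,box):
    o,p,Rm=st(); d=sorted(dots(s,col,box,amax=2500,amin=100),key=lambda t:-t[0]); z0=p[2]-.0386
    c=pt(s,*d[0][1],z0+.042); P=np.array([pt(s,*t[1],z0+.016) for t in d[1:3]]); e=P[1]-P[0]; e=e*np.sign(e[1])
    print('held: tcp',p.round(4),'top dot',c.round(4),'front dots mid',P.mean(0).round(4),'yaw deg',np.degrees(np.arctan2(-e[0],e[1])).round(2))
E
python3 - <<'E'
from h import *
s=snap('wrist'); front(s,'red',(198,140,308,158)); held(s,'red',(200,163,305,300)); front(s,'yellow',(93,140,202,158))
E
```

```text
red bay: width [0.0086 0.0658] centre from front edge [0.4677 0.133 ]
held: tcp [0.4681 0.133  0.0772] top dot [0.4678 0.1339 0.0806] front dots mid [0.4342 0.1333 0.0546] yaw deg 1.02
yellow bay: width [0.0086 0.066 ] centre from front edge [0.469  0.0631]
```

>>> {"api": "jog_arm", "payload": {"targets": [[-1,[0,-0.0009,0.012],0],[-1,[-0.0005,0,0.009],0],[-1,[0,0,0.004],0],[-1,[0,0,0],0]]}}

```text
time_s: 17.6
tool_pos: [0.4666, 0.1315, 0.0505]
tcp_rot: [0.029, -3.124, -0.004]
force: [-2.1, -0.5, 2.2]
finger_gap: 0.0211
grasp_force: 41.0
```

```bash
python3 to.py .4677 .1321 .0508 181.0;python3 - <<'E'
from h import *
s=snap('wrist'); front(s,'red',(198,140,308,162)); held(s,'red',(200,166,305,300))
E
```

```text
at [0.4666 0.1315 0.0505] yaw -178.93 d_tool [-0.0011  0.0005 -0.0003] spin 0.07372158491739356 zworld in tool [ 0.0176  0.003  -0.9998]
red bay: width [0.0057 0.0622] centre from front edge [0.4677 0.1324]
held: tcp [0.4666 0.1316 0.0505] top dot [0.4665 0.1323 0.0539] front dots mid [0.4328 0.1317 0.0279] yaw deg 1.0
```

>>> {"api": "jog_arm", "payload": {"targets": [[-1,[-0.001,0.0006,-0.002],0],[-1,[0,0,0.0018],0],[-1,[0,0,0],0],[-0.06,[0,0,0],0],[-0.06,[0,0,0],0],[-0.06,[0,0,0],0],[-0.06,[0,0,-0.02],0],[-0.06,[0,0,-0.05],0],[0.6,[0,0,-0.05],0],[1,[0,0,-0.05],0],[1,[0,0,0],0]]}}

```text
time_s: 19.02
tool_pos: [0.4727, 0.1323, 0.2244]
tcp_rot: [0.03, -3.131, -0.007]
force: [0.5, 0.5, -0.9]
finger_gap: 0.0852
grasp_force: 0.0
```

Run:
```python
from h import *
o,p,Rm=st(); print(p)
s=snap('wrist','w5'); insert(s,'red',(150,0,350,290),.012,amax=600)
for c,b in dict(yellow=(440,80,512,160)).items(): pass
```

```text
[0.47267224 0.13233293 0.22443912]
red [(211, [251.9, 175.4]), (68, [234.9, 140.9]), (68, [268.8, 140.8]), (61, [235.9, 199.1]), (60, [268.1, 199.1])]
  centre dot [0.4682 0.1333] corners 4 [468.3 133.4] [67.9 37.9] yaw deg 1.2
```

View pics/w5.png

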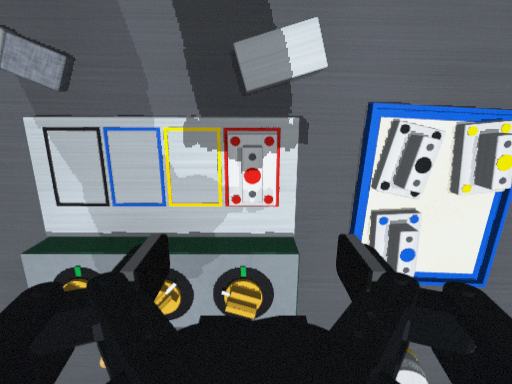

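Run:
```python
from h import *
s=snap('wrist'); 
def bay(col,box,a=.0175):
    hsv=cv2.cvtColor(s['image'],cv2.COLOR_RGB2HSV)
    m=sum(cv2.inRange(hsv,l,h) for l,h in RNG[col]) if col!='black' else cv2.inRange(hsv,(0,0,0),(180,255,110))
    x0,y0,x1,y1=box; v,u=np.nonzero(m[y0:y1,x0:x1]); P=np.array([pt(s,x+x0,y+y0,.012)[:2] for x,y in zip(u,v)])
    r=cv2.minAreaRect(P.astype(np.float32)*1000); print(col,r)
bay('red',(222,124,284,210));bay('yellow',(160,124,223,210));bay('blue',(102,124,168,212));bay('black',(40,124,106,212))
for c in ['yellow','blue','black']: insert(s,c,(365,105,512,284),.005)
```

```text
red ((467.6832580566406, 133.10711669921875), (94.4432601928711, 65.88600158691406), 1.0916954278945923)
yellow ((468.9302062988281, 63.12908172607422), (94.35043334960938, 66.0427017211914), 1.0228139162063599)
blue ((470.2015380859375, -6.563102722167969), (94.57315826416016, 65.9295654296875), 0.7960216403007507)
black ((470.8977966308594, -76.35443115234375), (95.65948486328125, 66.36064147949219), 0.8556385636329651)
yellow [(173, [505.5, 164.2]), (70, [507.2, 129.2]), (67, [474.0, 132.2]), (55, [468.0, 190.1])]
  centre dot [0.4504 0.4048] corners 3 [450.4 405.9] [68.2 37.6] yaw deg 6.2
blue [(160, [408.5, 256.9]), (56, [384.4, 222.6]), (54, [415.4, 220.7])]
  centre dot [0.5614 0.3175] corners 2 [527.6 315.5] [38.  0.] yaw deg -85.4
black [(173, [424.1, 166.8]), (45, [405.6, 130.0]), (41, [385.4, 187.2]), (37, [437.6, 136.5]), (20, [414.8, 195.4])]
  centre dot [0.4549 0.3172] corners 4 [455.2 316.9] [38.3 71.2] yaw deg -11.7
```

```bash
python3 to.py .455 .3165 .12 168.3
```

```text
at [0.4709 0.1319 0.2209] yaw -178.92 d_tool [0.0107 0.1846 0.1017] spin 12.784713709444759 zworld in tool [ 0.0164  0.0034 -0.9999]
```

>>> {"api": "jog_arm", "payload": {"targets": [[1,[0.0025,0.046,0.02],0],[1,[0.0025,0.046,0.02],0],[1,[0.0025,0.046,0.03],0],[1,[0.0025,0.046,0.03],0],[1,[0,0,0],6.4],[1,[0,0,0],6.4],[1,[-0.001,0,0.02],0],[1,[0,0,0],0]]}}

```text
time_s: 20.12
tool_pos: [0.4546, 0.3147, 0.0989]
tcp_rot: [-0.318, -3.104, 0.004]
force: [-0.2, 0.0, 0.9]
finger_gap: 0.0851
grasp_force: 0.0
```

```bash
python3 to.py .455 .3165 .046 168.3
```

```text
at [0.4546 0.3147 0.0989] yaw 168.29 d_tool [-0.0012  0.0021  0.0529] spin -0.010116446574187421 zworld in tool [ 0.0211 -0.0044 -0.9998]
```

>>> {"api": "jog_arm", "payload": {"targets": [[1,[-0.001,0.002,0.03],0],[1,[0,0,0.0225],0],[0,[0,0,0],0],[-1,[0,0,0],0],[-1,[0,0,0],0],[-1,[0,0,0],0],[-1,[0,0,0],0],[-1,[0,0,0],0]]}}

```text
time_s: 21.12
tool_pos: [0.4572, 0.3178, 0.05]
tcp_rot: [-0.319, -3.109, -0.003]
force: [-0.2, -1.5, 6.5]
finger_gap: 0.0214
grasp_force: 41.3
```

```bash
python3 to.py .4711 -.0773 .15 181
python3 - <<'E'
from h import *
s=snap('wrist'); held(s,'black',(190,150,315,300))
E
```

```text
at [0.4572 0.3178 0.05  ] yaw 168.28 d_tool [-0.0922 -0.3841 -0.1016] spin -12.723605873411117 zworld in tool [ 0.0161  0.0003 -0.9999]
held: tcp [0.4572 0.3178 0.05  ] top dot [0.4579 0.2985 0.0534] front dots mid [0.4732 0.3275 0.0274] yaw deg -39.19
```

>>> {"api": "jog_arm", "payload": {"targets": [[-1,[0,0,-0.02],0],[-1,[0,0,-0.04],0],[-1,[0,0,-0.04],0],[-1,[0,0,0],0],[-1,[0,0,0],0]]}}

```text
time_s: 21.8
tool_pos: [0.458, 0.3171, 0.1482]
tcp_rot: [-0.319, -3.107, -0.001]
force: [-0.2, -0.1, -2.9]
finger_gap: 0.0209
grasp_force: 40.1
```

```bash
python3 to.py .4711 -.0773 .15 181
python3 - <<'E'
from h import *
s=snap('wrist','w6')
for t in dots(s,'black',(185,150,320,320),amax=2500,amin=60): print(t)
E
```

```text
at [0.458  0.3171 0.1482] yaw 168.28 d_tool [-0.0929 -0.3835 -0.003 ] spin -12.720336806750367 zworld in tool [ 0.0181 -0.0014 -0.9998]
(np.int32(277), array([217.72202166, 172.49819495]), array([19, 18], dtype=int32))
(np.int32(280), array([287.475     , 172.57857143]), array([20, 18], dtype=int32))
(np.int32(939), array([252.51331203, 251.61767838]), array([36, 33], dtype=int32))
```

Run:
```python
from h import *
s=snap('wrist'); o,p,Rm=st()
d=sorted(dots(s,'black',(185,150,320,320),amax=2500,amin=60),key=lambda t:-t[0])
for h in (.0386,.043,.045,.047):
    z0=p[2]-h; c=pt(s,*d[0][1],z0+.042); P=np.array([pt(s,*t[1],z0+.016) for t in d[1:3]]); m=P.mean(0)
    print(h,'sep',np.linalg.norm(P[0]-P[1]).round(4),'top in tool',(Rm.T@(c-p)).round(4),'front in tool',(Rm.T@(m-p)).round(4),'diff',np.linalg.norm((c-m)[:2]).round(4))
```

```text
0.0386 sep 0.0363 top in tool [ 0.0056  0.0009 -0.0033] front in tool [0.037  0.0009 0.0233] diff 0.0319
0.043 sep 0.0374 top in tool [0.0033 0.0009 0.0011] front in tool [0.0361 0.0009 0.0277] diff 0.0333
0.045 sep 0.0379 top in tool [0.0023 0.0009 0.003 ] front in tool [0.0357 0.0009 0.0297] diff 0.0339
0.047 sep 0.0384 top in tool [0.0012 0.0009 0.005 ] front in tool [0.0352 0.0009 0.0317] diff 0.0345
```

>>> {"api": "jog_arm", "payload": {"targets": [[-1,[0,0,0],-6.35],[-1,[0,0,0],-6.35],[-1,[-0.001,-0.049,0],0],[-1,[-0.001,-0.049,0],0],[-1,[-0.001,-0.049,0],0],[-1,[-0.001,-0.049,0],0],[-1,[-0.001,-0.049,0],0],[-1,[-0.001,-0.049,0],0],[-1,[-0.001,-0.05,0],0],[-1,[-0.001,-0.05,0.02],0],[-1,[0,0,0.045],0],[-1,[0,0,0],0],[-1,[0,0,0],0]]}}

```text
time_s: 23.52
tool_pos: [0.4721, -0.0758, 0.083]
tcp_rot: [0.028, -3.124, -0.005]
force: [0.5, 0.0, -3.3]
finger_gap: 0.0212
grasp_force: 40.5
```

```bash
python3 to.py .4731 -.0773 .0573 181
python3 - <<'E'
from h import *
s=snap('wrist','w7')
o,p,Rm=st();print(p+0)
d=sorted(dots(s,'black',(185,150,320,320),amax=2500,amin=60),key=lambda t:-t[0])
for t in d: print(t)
front(s,'blue',(310,130,400,165)); front(s,'black',(200,140,306,158))
E
```

```text
at [ 0.4721 -0.0758  0.083 ] yaw -178.98 d_tool [-0.0014 -0.0016  0.0257] spin 0.023253883584970936 zworld in tool [ 0.0179  0.0033 -0.9998]
[ 0.47274525 -0.07580381  0.08357628]
(np.int32(932), array([252.63733906, 251.62553648]), array([36, 33], dtype=int32))
(np.int32(272), array([217.73897059, 172.50367647]), array([19, 18], dtype=int32))
(np.int32(271), array([287.72324723, 172.50184502]), array([19, 18], dtype=int32))
blue bay: width [0.0144 0.0619] centre from front edge [ 0.4702 -0.005 ]
black bay: width [0.0102 0.066 ] centre from front edge [ 0.4709 -0.0769]
```

>>> {"api": "jog_arm", "payload": {"targets": [[-1,[-0.001,-0.0017,0.01],0],[-1,[0,0,0.01],0],[-1,[0,0,0.005],0],[-1,[0,0,0.001],0],[-1,[0,0,0],0]]}}

```text
time_s: 24.2
tool_pos: [0.4723, -0.0775, 0.0569]
tcp_rot: [0.027, -3.124, -0.006]
force: [-2.7, 1.7, 6.4]
finger_gap: 0.0211
grasp_force: 42.0
```

```bash
python3 to.py .4729 -.0775 .0570 181
python3 - <<'E'
from h import *
s=snap('wrist'); o,p,Rm=st()
d=sorted(dots(s,'black',(185,150,320,320),amax=2500,amin=60),key=lambda t:-t[0])
z0=p[2]-.045; c=pt(s,*d[0][1],z0+.042); P=np.array([pt(s,*t[1],z0+.016) for t in d[1:3]]); m=P.mean(0); print(c,m+[.034,.0006,0])
E
```

```text
at [ 0.4723 -0.0775  0.0569] yaw -179.0 d_tool [-0.0006 -0.     -0.0001] spin 0.00029859195319659193 zworld in tool [ 0.0176  0.0038 -0.9998]
[ 0.46996853 -0.07670446  0.05390434] [ 0.47095994 -0.08807543  0.02790434]
```

>>> {"api": "jog_arm", "payload": {"targets": [[-1,[-0.0008,0,-0.002],0],[-1,[0,0,0.0018],0],[-1,[0,0,0],0],[-0.06,[0,0,0],0],[-0.06,[0,0,0],0],[-0.06,[0,0,0],0],[-0.06,[0,0,-0.02],0],[-0.06,[0,0,-0.05],0],[0.6,[0,0,-0.05],0],[1,[0,0,-0.05],0],[1,[0,0.05,0],0],[1,[0,0.05,0],0],[1,[0,0.05,0],0],[1,[0,0.05,0],0],[1,[0,0.05,0],0],[1,[0,0,0],0],[1,[0,0,0],0]]}}

```text
time_s: 26.38
tool_pos: [0.4719, 0.1715, 0.2273]
tcp_rot: [0.028, -3.124, -0.004]
force: [-0.4, -0.6, -0.5]
finger_gap: 0.0853
grasp_force: 0.0
```

```bash
python3 - <<'E'
from h import *
s=snap('wrist','w8'); o,p,Rm=st(); print(p)
for q in [(.4709,-.0766,.028),(.4683,.1334,.028),(.4505,.406,.021),(.561,.318,.021)]: print(q,proj(s,q).round(0))
E
python3 to.py .4505 .4055 .12 186.4
```

```text
[0.47197169 0.17104685 0.22732864]
(0.4709, -0.0766, 0.028) [ 37. 171.]
(0.4683, 0.1334, 0.028) [218. 172.]
(0.4505, 0.406, 0.021) [451. 160.]
(0.561, 0.318, 0.021) [365. 245.]
at [0.472  0.171  0.2273] yaw -179.03 d_tool [0.0156 0.2345 0.1083] spin -5.4295668240239365 zworld in tool [ 0.0176  0.0027 -0.9998]
```

View pics/w8.png

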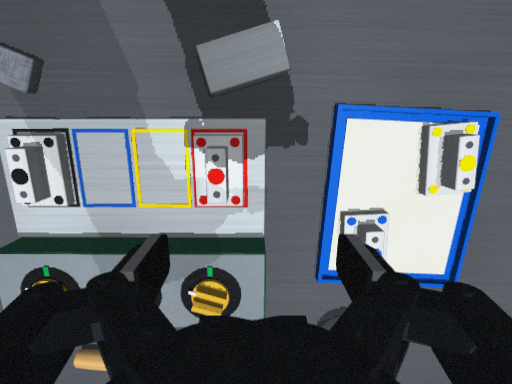

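Run:
```python
from h import *
s=snap('wrist')
insert(s,'red',(190,125,250,210),.012)
try: insert(s,'black',(5,125,75,205),.012,amax=330)
except Exception as e: print(e)
for c in ['yellow','blue']: insert(s,c,(335,115,480,284),.005)
```

```text
red [(208, [216.1, 175.9]), (68, [201.0, 141.9]), (67, [234.9, 141.8]), (57, [235.8, 199.6]), (55, [203.7, 199.5])]
  centre dot [0.4681 0.1334] corners 4 [468.2 133.4] [67.8 38.2] yaw deg 1.1
black [(229, [55.2, 142.3]), (179, [20.0, 176.1]), (54, [48.5, 141.7]), (53, [15.5, 142.1]), (43, [58.8, 200.0])]
  centre dot [ 0.4353 -0.0328] corners 1 [437.3 -58.2] [0. 0.] yaw deg 0.0
yellow [(200, [468.0, 162.5]), (73, [470.4, 128.4]), (64, [437.1, 131.3]), (56, [433.5, 188.5])]
  centre dot [0.4501 0.4062] corners 3 [450.3 405.9] [68. 38.] yaw deg 6.2
blue [(55, [351.7, 220.7]), (52, [382.5, 219.3]), (35, [338.1, 281.2]), (29, [378.8, 251.5]), (21, [336.1, 273.6])]
  centre dot [0.5191 0.2865] corners 1 [526.4 334.6] [0. 0.] yaw deg 0.0
```

Run:
```python
from h import *
s=snap('wrist')
print(pt(s,20,176.1,.054)); print([pt(s,*q,.028).round(4) for q in [(48.5,141.7),(15.5,142.1),(58.8,200)]])
```

```text
[ 0.47166537 -0.07660551  0.054     ]
[array([ 0.4372, -0.0585,  0.028 ]), array([ 0.4382, -0.096 ,  0.028 ]), array([ 0.5057, -0.0576,  0.028 ])]
```

>>> {"api": "jog_arm", "payload": {"targets": [[1,[0.003,0.047,0.02],0],[1,[0.003,0.047,0.02],0],[1,[0.003,0.047,0.03],0],[1,[0.003,0.047,0.03],0],[1,[0.003,0.047,0.03],-5.4],[1,[0,0,0],0],[1,[0,0,0],0]]}}

```text
time_s: 27.4
tool_pos: [0.4512, 0.4058, 0.0984]
tcp_rot: [0.172, -3.119, -0.005]
force: [0.8, -0.8, 0.1]
finger_gap: 0.0857
grasp_force: 0.0
```

```bash
python3 to.py .4502 .4052 .048 186.3
```

```text
at [0.4512 0.4058 0.0984] yaw -173.7 d_tool [ 0.0002 -0.0006  0.0505] spin 0.0022126799326542823 zworld in tool [ 0.0173  0.004  -0.9998]
```

>>> {"api": "jog_arm", "payload": {"targets": [[1,[0,0,0.025],0],[1,[0,-0.0006,0.0255],0],[0,[0,0,0],0],[-0.4,[0,0,0],0],[-1,[0,0,0],0],[-1,[0,0,0],0],[-1,[0,0,0],0],[-1,[0,0,0],0]]}}

```text
time_s: 28.4
tool_pos: [0.4507, 0.4066, 0.0493]
tcp_rot: [0.174, -3.122, -0.007]
force: [0.0, -2.5, 7.6]
finger_gap: 0.0211
grasp_force: 40.8
```

>>> {"api": "jog_arm", "payload": {"targets": [[-1,[0,0,-0.02],0],[-1,[0,0,-0.04],0],[-1,[0,0,-0.04],5.3],[-1,[0,0,0],0],[-1,[0,0,0],0]]}}

```text
time_s: 29.02
tool_pos: [0.4513, 0.4057, 0.1472]
tcp_rot: [0.031, -3.123, -0.004]
force: [-0.2, -1.2, -3.4]
finger_gap: 0.0214
grasp_force: 39.7
```

```bash
cat >> h.py <<'E'
def heldrel(s,col):
    o,p,Rm=st(); d=sorted(dots(s,col,(185,150,320,320),amax=2500,amin=100),key=lambda t:-t[0])
    for h in np.arange(.036,.049,.001):
        z0=p[2]-h; c=pt(s,*d[0][1],z0+.042); P=np.array([pt(s,*t[1],z0+.016) for t in d[1:3]]); m=P.mean(0)
        r=np.linalg.norm(P[0]-P[1]),np.linalg.norm((c-m)[:2])
        if abs(r[0]-.038)<.0004: print(h.round(3),'sep',r[0].round(4),'diff(34)',r[1].round(4),'top in tool',(Rm.T@(c-p)).round(4),'front',(Rm.T@(m-p)).round(4),'cam xy',(c+m)[:2]/2+[.017,0])
E
python3 to.py .4689 .0622 .15 181
python3 - <<'E'
from h import *
s=snap('wrist'); heldrel(s,'yellow')
E
```

```text
at [0.4513 0.4057 0.1472] yaw -178.86 d_tool [-0.0107 -0.3438 -0.0039] spin 0.14401428185362875 zworld in tool [ 0.018   0.0025 -0.9998]
0.043 sep 0.0377 diff(34) 0.0336 top in tool [0.001 0.001 0.001] front [0.0341 0.0009 0.0277] cam xy [0.45022239 0.40606469]
0.044 sep 0.038 diff(34) 0.0339 top in tool [0.0005 0.001  0.002 ] front [0.0339 0.0009 0.0286] cam xy [0.45058425 0.40607485]
0.045 sep 0.0382 diff(34) 0.0343 top in tool [-0.0001  0.001   0.003 ] front [0.0337 0.0009 0.0296] cam xy [0.45094611 0.406085  ]
```

>>> {"api": "jog_arm", "payload": {"targets": [[-1,[-0.0015,-0.049,0],0],[-1,[-0.0015,-0.049,0],0],[-1,[-0.0015,-0.049,0],0],[-1,[-0.0015,-0.049,0],0],[-1,[-0.0015,-0.049,0],0],[-1,[-0.0015,-0.049,0],0],[-1,[-0.0015,-0.05,0],0],[-1,[0,0,0.035],0],[-1,[-0.001,0,0.035],0],[-1,[0,0,0],0],[-1,[0,0,0],0]]}}

```text
time_s: 30.45
tool_pos: [0.4685, 0.0626, 0.077]
tcp_rot: [0.03, -3.124, -0.004]
force: [1.0, 0.0, -2.4]
finger_gap: 0.0211
grasp_force: 40.1
```

```bash
python3 to.py .4691 .0622 .0563 181
python3 - <<'E'
from h import *
s=snap('wrist'); heldrel(s,'yellow'); front(s,'yellow',(190,140,315,160))
E
```

```text
at [0.4685 0.0626 0.077 ] yaw -178.89 d_tool [-0.0009 -0.0004  0.0207] spin 0.11367321126704155 zworld in tool [ 0.0178  0.003  -0.9998]
0.044 sep 0.0378 diff(34) 0.0336 top in tool [0.0018 0.0007 0.002 ] front [0.035  0.0006 0.0286] cam xy [0.46740661 0.06300446]
0.045 sep 0.038 diff(34) 0.0339 top in tool [0.0013 0.0007 0.003 ] front [0.0348 0.0006 0.0296] cam xy [0.4677687  0.06301509]
0.046 sep 0.0383 diff(34) 0.0343 top in tool [0.0007 0.0007 0.004 ] front [0.0345 0.0006 0.0306] cam xy [0.46813079 0.06302571]
yellow bay: width [0.0087 0.0659] centre from front edge [0.4693 0.0631]
```

>>> {"api": "jog_arm", "payload": {"targets": [[-1,[-0.0016,-0.0002,0.01],0],[-1,[0,0,0.006],0],[-1,[0,0,0.004],0],[-1,[0,0,0],0],[-1,[0,0,0],0]]}}

```text
time_s: 31.12
tool_pos: [0.4698, 0.0623, 0.0566]
tcp_rot: [0.03, -3.124, -0.005]
force: [0.3, -0.1, -2.1]
finger_gap: 0.0212
grasp_force: 40.2
```

```bash
python3 to.py .4698 .0622 .0570 181
python3 - <<'E'
from h import *
s=snap('wrist'); heldrel(s,'yellow')
E
```

```text
at [0.4698 0.0623 0.0566] yaw -178.91 d_tool [-0.     -0.0001 -0.0004] spin 0.0852272004376573 zworld in tool [ 0.0173  0.0031 -0.9998]
```

>>> {"api": "jog_arm", "payload": {"targets": [[-1,[0,0,0.001],0],[-1,[0,0,0.001],0],[-1,[0,0,0],0]]}}

```text
time_s: 31.55
tool_pos: [0.4698, 0.0623, 0.0563]
tcp_rot: [0.029, -3.125, -0.005]
force: [-6.9, -0.6, 21.9]
finger_gap: 0.0209
grasp_force: 43.3
```

>>> {"api": "jog_arm", "payload": {"targets": [[-1,[0,0,-0.0015],0],[-1,[0,0,0],0],[-0.06,[0,0,0],0],[-0.06,[0,0,0],0],[-0.06,[0,0,0],0],[-0.06,[0,0,-0.02],0],[-0.06,[0,0,-0.05],0],[0.6,[0,0,-0.05],0],[1,[0,0,-0.05],0],[1,[0,0.05,0],0],[1,[0,0.05,0],0],[1,[0,0.05,0],0],[1,[0,0,0],0],[1,[0,0,0],0]]}}

```text
time_s: 33.3
tool_pos: [0.4697, 0.2117, 0.2263]
tcp_rot: [0.031, -3.124, -0.004]
force: [0.0, -0.1, -0.4]
finger_gap: 0.0859
grasp_force: 0.0
```

```bash
cat >> h.py <<'E'
BAY=dict(red=(.4678,.1331),yellow=(.4690,.0631),blue=(.4702,-.0066),black=(.4711,-.0765))
def inbay(s,cols):
    for c in cols:
        u,v=proj(s,(*BAY[c],.028)); b=[int(max(0,u-34)),int(v-46),int(min(511,u+36)),int(v+38)]
        try: insert(s,c,b,.012)
        except Exception as e: print(c,e)
E
python3 - <<'E'
from h import *
s=snap('wrist','w9'); o,p,Rm=st(); print(p)
inbay(s,['red','yellow','black'])
u,v=proj(s,(.561,.318,.021)); insert(s,'blue',(int(u-50),int(v-55),int(u+60),int(v+50)),.005)
E
```

```text
[0.4697357  0.21123807 0.22646972]
red [(209, [177.9, 177.5]), (68, [198.6, 143.3]), (64, [164.9, 143.3]), (57, [201.4, 201.2]), (34, [167.8, 201.2])]
  centre dot [0.4682 0.1335] corners 4 [468.3 132.6] [68.  39.8] yaw deg 1.1
yellow [(204, [112.2, 177.4]), (72, [102.8, 143.2]), (70, [136.3, 143.1]), (60, [142.2, 200.8])]
  centre dot [0.4693 0.0636] corners 3 [461.1  77.8] [77.5 33. ] yaw deg 30.3
black [(165, [25.7, 138.9]), (50, [12.6, 142.9]), (46, [24.7, 200.8])]
  centre dot [ 0.4304 -0.0217] corners 1 [437.5 -57.9] [0. 0.] yaw deg 0.0
blue [(56, [318.9, 222.4]), (51, [349.5, 221.1]), (46, [318.3, 271.7])]
  centre dot [0.5188 0.2896] corners 1 [526.3 334.3] [0. 0.] yaw deg 0.0
```

```bash
python3 to.py .5613 .3168 .10 183.6
```

```text
at [0.4697 0.2112 0.2265] yaw -178.93 d_tool [-0.0957  0.1035  0.1251] spin -2.5286854825426417 zworld in tool [ 0.0177  0.0027 -0.9998]
```

>>> {"api": "jog_arm", "payload": {"targets": [[1,[-0.032,0.035,0.02],0],[1,[-0.032,0.035,0.03],0],[1,[-0.032,0.034,0.04],0],[1,[0,0,0.035],-2.5],[1,[0,0,0],0],[1,[0,0,0],0]]}}

```text
time_s: 34.1
tool_pos: [0.5624, 0.3172, 0.1019]
tcp_rot: [0.094, -3.124, -0.006]
force: [-0.4, 0.3, 1.1]
finger_gap: 0.086
grasp_force: 0.0
```

```bash
python3 to.py .5613 .3168 .048 183.6
```

```text
at [0.5624 0.3172 0.1019] yaw -176.54 d_tool [ 0.0002 -0.0005  0.0539] spin -0.14272766993826735 zworld in tool [ 0.016   0.0043 -0.9999]
```

>>> {"api": "jog_arm", "payload": {"targets": [[1,[0,0,0.03],0],[1,[0,-0.0005,0.024],0],[0,[0,0,0],0],[-0.4,[0,0,0],0],[-1,[0,0,0],0],[-1,[0,0,0],0],[-1,[0,0,0],0],[-1,[0,0,0],0]]}}

```text
time_s: 35.1
tool_pos: [0.5616, 0.318, 0.0479]
tcp_rot: [0.098, -3.125, -0.007]
force: [-0.3, -0.9, 7.1]
finger_gap: 0.0214
grasp_force: 40.8
```

>>> {"api": "jog_arm", "payload": {"targets": [[-1,[0,0,-0.02],0],[-1,[0,0,-0.04],0],[-1,[0,0,-0.04],2.6],[-1,[0,0,0],0],[-1,[0,0,0],0]]}}

```text
time_s: 35.72
tool_pos: [0.5621, 0.3171, 0.1455]
tcp_rot: [0.028, -3.123, -0.004]
force: [-1.2, -0.3, -3.0]
finger_gap: 0.0212
grasp_force: 39.7
```

```bash
python3 to.py .4702 -.0075 .15 181
python3 - <<'E'
from h import *
s=snap('wrist'); heldrel(s,'blue')
E
```

```text
at [0.5621 0.3171 0.1455] yaw -178.99 d_tool [ 0.0977 -0.3229 -0.0036] spin 0.01055288588725034 zworld in tool [ 0.0182  0.0026 -0.9998]
0.041 sep 0.0376 diff(34) 0.0334 top in tool [ 0.0008  0.0009 -0.001 ] front [0.0337 0.0008 0.0257] cam xy [0.56126732 0.31757336]
0.042 sep 0.0379 diff(34) 0.0337 top in tool [0.0003 0.0009 0.    ] front [0.0335 0.0008 0.0267] cam xy [0.56163663 0.31758308]
0.043 sep 0.0381 diff(34) 0.034 top in tool [-0.0003  0.0009  0.001 ] front [0.0333 0.0008 0.0276] cam xy [0.56200595 0.31759279]
0.044 sep 0.0384 diff(34) 0.0343 top in tool [-0.0008  0.0009  0.002 ] front [0.033  0.0008 0.0286] cam xy [0.56237526 0.31760251]
```

>>> {"api": "jog_arm", "payload": {"targets": [[-1,[0.014,-0.046,0],0],[-1,[0.014,-0.046,0],0],[-1,[0.014,-0.046,0],0],[-1,[0.014,-0.046,0],0],[-1,[0.014,-0.046,0],0],[-1,[0.014,-0.046,0],0],[-1,[0.013,-0.047,0],0],[-1,[0,0,0.035],0],[-1,[-0.001,0,0.033],0],[-1,[0,0,0],0],[-1,[0,0,0],0]]}}

```text
time_s: 37.15
tool_pos: [0.471, -0.0069, 0.0793]
tcp_rot: [0.027, -3.124, -0.005]
force: [0.4, -0.5, -2.6]
finger_gap: 0.0208
grasp_force: 40.2
```

```bash
python3 to.py .4700 -.0075 .0547 181
python3 - <<'E'
from h import *
s=snap('wrist'); heldrel(s,'blue'); front(s,'blue',(190,140,315,160))
E
```

```text
at [ 0.471  -0.0069  0.0793] yaw -179.0 d_tool [ 0.0006 -0.0006  0.0246] spin 0.004934819598020113 zworld in tool [ 0.0178  0.0031 -0.9998]
0.043 sep 0.0378 diff(34) 0.0337 top in tool [0.0011 0.0007 0.001 ] front [0.0343 0.0006 0.0276] cam xy [ 0.47050098 -0.00647159]
0.044 sep 0.0381 diff(34) 0.034 top in tool [0.0005 0.0007 0.002 ] front [0.0341 0.0006 0.0286] cam xy [ 0.4708709  -0.00646144]
0.045 sep 0.0383 diff(34) 0.0344 top in tool [-0.      0.0007  0.003 ] front [0.0339 0.0006 0.0296] cam xy [ 0.47124083 -0.00645128]
blue bay: width [0.0107 0.0659] centre from front edge [ 0.47  -0.007]
```

>>> {"api": "jog_arm", "payload": {"targets": [[-1,[0.0003,-0.0006,0.01],0],[-1,[0,0,0.008],0],[-1,[0,0,0.0045],0],[-1,[0,0,0],0],[-1,[0,0,0],0]]}}

```text
time_s: 37.83
tool_pos: [0.4704, -0.0076, 0.0565]
tcp_rot: [0.027, -3.124, -0.005]
force: [-0.2, 0.3, -2.5]
finger_gap: 0.0214
grasp_force: 40.4
```

>>> {"api": "jog_arm", "payload": {"targets": [[-1,[0,0,0.0007],0],[-1,[0,0,0],0]]}}

```text
time_s: 38.08
tool_pos: [0.4703, -0.0076, 0.0558]
tcp_rot: [0.027, -3.124, -0.005]
force: [0.2, 0.5, -2.8]
finger_gap: 0.021
grasp_force: 40.4
```

>>> {"api": "jog_arm", "payload": {"targets": [[-1,[0,0,0.0004],0],[-1,[0,0,0],0],[-0.06,[0,0,0],0],[-0.06,[0,0,0],0],[-0.06,[0,0,0],0],[-0.06,[0,0,-0.02],0],[-0.06,[0,0,-0.05],0],[0.6,[0,0,-0.05],0],[1,[0,0,-0.05],0],[1,[0.01,0.035,-0.03],0],[1,[0,0,0],0],[1,[0,0,0],0]]}}

```text
time_s: 39.58
tool_pos: [0.463, 0.0266, 0.2551]
tcp_rot: [0.028, -3.124, -0.004]
force: [0.0, -0.6, -1.0]
finger_gap: 0.0858
grasp_force: 0.0
```

Run:
```python
from h import *
s=snap('wrist','w10'); o,p,Rm=st(); print(p)
inbay(s,['red','yellow','blue','black'])
t=manip.snapshot('top')
```

```text
[0.46280428 0.02634728 0.25469929]
red [(171, [341.9, 180.7]), (57, [322.4, 149.4]), (57, [352.9, 149.4]), (48, [319.1, 202.0]), (21, [350.3, 202.3])]
  centre dot [0.468  0.1332] corners 4 [468.4 134.7] [68.4 40.6] yaw deg 1.0
yellow [(165, [282.5, 180.7]), (56, [265.5, 149.3]), (55, [296.4, 149.4]), (48, [265.1, 202.0]), (44, [294.5, 202.0])]
  centre dot [0.4693 0.0633] corners 4 [469.4  63.4] [68.  38.2] yaw deg 1.2
blue [(169, [223.0, 180.4]), (57, [208.9, 148.8]), (57, [239.5, 148.9]), (51, [210.7, 201.6]), (50, [240.4, 201.8])]
  centre dot [ 0.4701 -0.0065] corners 4 [470.1  -6.5] [68.1 38.3] yaw deg 0.8
black [(143, [163.2, 180.9]), (40, [152.0, 149.2]), (34, [186.1, 202.1]), (16, [193.3, 139.2]), (13, [181.2, 149.5]), (12, [147.5, 139.0])]
  centre dot [ 0.4719 -0.0766] corners 4 [458.3 -66.4] [91.  31.3] yaw deg 30.3
```

View pics/w10.png

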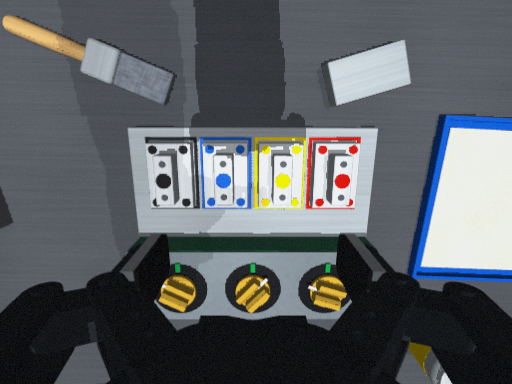

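>>> {"api": "jog_arm", "payload": {"targets": [[1,[-0.04,0,0],0],[1,[-0.04,0.005,0],0],[1,[0,0,0],0],[1,[0,0,0],0]]}}

```text
time_s: 40.17
tool_pos: [0.5422, 0.0325, 0.2531]
tcp_rot: [0.026, -3.122, -0.004]
force: [-0.7, -0.4, -0.9]
finger_gap: 0.0854
grasp_force: 0.0
```

Run:
```python
from h import *
s=snap('wrist'); o,p,Rm=st(); print(p)
im=s['image'][:, :, ::-1]
us=[proj(s,(.611,y,.07)) for y in (.126,.031,-.063)]; print(us)
u0=int(min(u[0] for u in us))-45; v0=int(us[0][1])-45; print(u0,v0)
cv2.imwrite('pics/scr.png',cv2.resize(im[v0:v0+90,u0:u0+210],None,fx=3.8,fy=3.8,interpolation=cv2.INTER_CUBIC))
cv2.imwrite('pics/w11.png',im)
```

```text
[0.54200118 0.03256355 0.25354202]
[array([330.25519491, 237.34373106]), array([249.02477609, 236.2109119 ]), array([168.29681375, 235.03425864])]
123 192
```

View pics/scr.png

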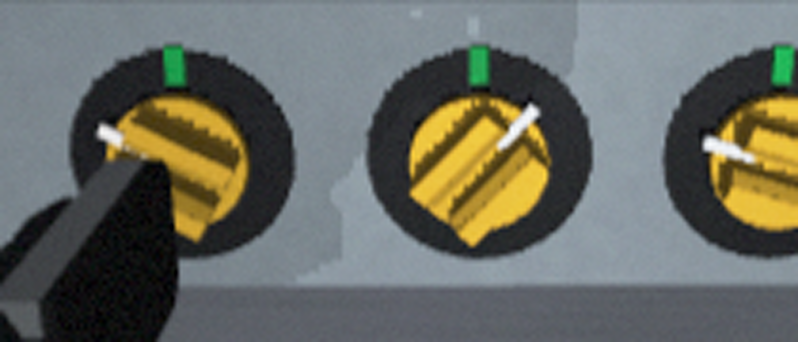

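```bash
cat > scr.py <<'E'
from h import *
np.set_printoptions(precision=4,suppress=True)
def screws(s,Y=(.126,.031,-.063)):
    im=s['image']; hsv=cv2.cvtColor(im,cv2.COLOR_RGB2HSV); th=.0175; ex=np.array([np.cos(th),np.sin(th)])
    for i,y in enumerate(Y):
        u,v=proj(s,(.611,y,.06)).astype(int); r=38
        def blob(m):
            M=np.zeros(m.shape,np.uint8); M[max(0,v-r):v+r,max(0,u-r):u+r]=m[max(0,v-r):v+r,max(0,u-r):u+r]; n,l,stt,c=cv2.connectedComponentsWithStats(M); 
            if n<2: return None
            k=1+np.argmax(stt[1:,4]); return l==k,stt[k,4],c[k]
        g=blob(cv2.inRange(hsv,(50,100,60),(80,255,255))); w=blob(cv2.inRange(hsv,(0,0,150),(180,50,255))*(cv2.circle(np.zeros(hsv.shape[:2],np.uint8),(int(u),int(v)),25,1,-1)))
        b=blob(cv2.inRange(hsv,(15,100,60),(35,255,255)))
        G=pt(s,*g[2],.055)[:2] if g else None
        out=[i,'green',G]
        k=cv2.inRange(im,(0,0,0),(55,60,65)); kb=blob(cv2.bitwise_or(k,cv2.inRange(hsv,(15,100,60),(35,255,255))))
        if kb:
            ct=max(cv2.findContours(kb[0].astype(np.uint8),cv2.RETR_EXTERNAL,cv2.CHAIN_APPROX_NONE)[0],key=len); P=np.array([pt(s,*q[0],.055)[:2] for q in ct])
            e=cv2.minEnclosingCircle(P.astype(np.float32)*1000); out+=['bezel',np.round(e[0],1),round(e[1],1)]
        if w and w[1]>4:
            vv,uu=np.nonzero(w[0]); P=np.array([pt(s,a,c,.063)[:2] for a,c in zip(uu,vv)]); m=P.mean(0); d=np.linalg.svd(P-m)[2][0]
            if G is not None:
                c0=G+.026*ex; d=d*np.sign(d@(m-c0)) ; q=np.arctan2(d[1],d[0])-np.pi-th; q=(q+np.pi)%(2*np.pi)-np.pi; out+=['white n',w[1],m,'q',round(q,3)]
        print(*out)
if __name__=='__main__': screws(snap('wrist','w12'))
E
python3 scr.py
```

```text
0 green [0.5813 0.1256] bezel [623.4 139.7] 54.1 white n 46 [0.6061 0.1076] q 1.178
1 green [0.5827 0.03  ] bezel [612.8  30.8] 35.8 white n 42 [0.5992 0.0426] q -0.664
2 green [ 0.5843 -0.0656] bezel [624.7 -77.6] 52.1 white n 22 [ 0.6043 -0.0846] q 0.95
```

>>> {"api": "jog_arm", "payload": {"targets": [[1,[0,-0.045,0],0],[1,[0,-0.045,0],0],[1,[0,0,0],0],[1,[0,0,0],0]]}}

```text
time_s: 40.78
tool_pos: [0.544, -0.0569, 0.2543]
tcp_rot: [0.026, -3.124, -0.005]
force: [-0.2, -0.2, -0.2]
finger_gap: 0.0849
grasp_force: 0.0
```

```bash
python3 scr.py
```

```text
0 green [0.5813 0.126 ] bezel [619.8 123.2] 44.1 white n 48 [0.6062 0.1086] q 1.2
1 green [0.5828 0.0305] bezel [625.8  43.6] 53.9 white n 32 [0.5973 0.0445] q -0.625
2 green [ 0.5842 -0.0652] bezel [614.3 -64.5] 35.8 white n 41 [ 0.6061 -0.0818] q 0.98
```

Run:
```python
from h import *
s=snap('wrist'); T=np.array(s['T']); T[1,3]+=.0325+.0569; T[0,3]-=.002; T[2,3]-=.0008; s2=dict(s,T=T)
print('approx',[pt(s2,a/3.8+123-.4,b/3.8+192-.4,.055) for a,b in [(479.5,151.5),(182.5,152.5),(480,152)]], pt(s2,478/3.8+122.6,67/3.8+191.6,.055))
# circle fit of bezel for screw2 in this frame: gradient grey->dark radial scan
im=cv2.cvtColor(s['image'],cv2.COLOR_RGB2GRAY).astype(float)
for c0 in [(.612,-.065),(.611,.0310)]:
    c=np.array(c0)
    for it in range(3):
        E=[]
        for a in np.radians(np.arange(0,360,4)):
            rr=np.arange(.026,.038,.0003); q=[proj(s,(c[0]+r*np.cos(a),c[1]+r*np.sin(a),.055)) for r in rr]
            g=np.array([im[int(round(v)),int(round(u))] if 0<=v<384 and 0<=u<512 else 0 for u,v in q]); 
            if g[-1]>90 and g[0]<60: k=np.argmax(np.diff(g)); E.append([c[0]+rr[k]*np.cos(a),c[1]+rr[k]*np.sin(a)])
        E=np.array(E); A=np.c_[2*E,np.ones(len(E))]; x=np.linalg.lstsq(A,(E**2).sum(1),rcond=None)[0]; c=x[:2]; r=np.sqrt(x[2]+c@c)
    print(c,r,len(E))
```

```text
approx [array([0.61208252, 0.0311623 , 0.055     ]), array([ 0.61397486, -0.06415001,  0.055     ]), array([0.6122525 , 0.03132531, 0.055     ])] [0.58354998 0.03028408 0.055     ]
[ 0.61436925 -0.06461141] 0.03585841799308242 62
[0.61281468 0.03053463] 0.035859386656777896 59
```

>>> {"api": "jog_arm", "payload": {"targets": [[1,[-0.046,-0.003,0],0],[1,[-0.046,-0.003,0],0],[1,[-0.046,-0.003,0],0],[1,[0,0,0],0],[1,[0,0,0],0]]}}

```text
time_s: 41.5
tool_pos: [0.6821, -0.0626, 0.2511]
tcp_rot: [0.029, -3.123, -0.005]
force: [0.0, 0.3, -0.2]
finger_gap: 0.0855
grasp_force: 0.0
```

```bash
cat > near.py <<'E'
from h import *
import sys
np.set_printoptions(precision=4,suppress=True)
def near(s,c0,zb=.055,th=.0175):
    im=cv2.cvtColor(s['image'],cv2.COLOR_RGB2GRAY).astype(float); hsv=cv2.cvtColor(s['image'],cv2.COLOR_RGB2HSV); c=np.array(c0)
    for it in range(3):
        E=[]
        for a in np.radians(np.arange(0,360,4)):
            rr=np.arange(.026,.042,.0003); q=[proj(s,(c[0]+r*np.cos(a),c[1]+r*np.sin(a),zb)) for r in rr]
            g=np.array([im[int(round(v)),int(round(u))] if 0<=v<383.4 and 0<=u<511.4 else 0 for u,v in q])
            if g[-1]>90 and g[0]<60: k=np.argmax(np.diff(g)); E.append([c[0]+rr[k]*np.cos(a),c[1]+rr[k]*np.sin(a)])
        E=np.array(E); x=np.linalg.lstsq(np.c_[2*E,np.ones(len(E))],(E**2).sum(1),rcond=None)[0]; c=x[:2]; r=np.sqrt(x[2]+c@c)
    print('bezel',c,r.round(4),len(E))
    # yellow head/flange contour and white pointer
    def pts(m,z,R):
        v,u=np.nonzero(m); P=np.array([pt(s,a,b,z)[:2] for a,b in zip(u,v)]) if len(u) else np.zeros((0,2)); return P[np.linalg.norm(P-c,axis=1)<R] if len(P) else P
    u,v=proj(s,(*c,zb)).astype(int); W=np.zeros(im.shape,np.uint8); cv2.circle(W,(int(u),int(v)),50,255,-1)
    Y=pts(cv2.inRange(hsv,(15,100,40),(35,255,255))&W,.063,.03); e=cv2.minEnclosingCircle((Y*1000).astype(np.float32)); print('yellow',np.round(e[0],1),round(e[1],1))
    w=pts(cv2.inRange(hsv,(0,0,130),(180,60,255))&W,.063,.024); m=w.mean(0); d=np.linalg.svd(w-m)[2][0]; d*=np.sign(d@(m-c))
    f=lambda d:((np.arctan2(d[1],d[0])-np.pi-th+np.pi)%(2*np.pi)-np.pi).round(3)
    print('white',len(w),m,'q from pca',f(d),'q from centre',f(m-c),'r',np.linalg.norm(m-c).round(4))
    G=pts(cv2.inRange(hsv,(50,100,60),(80,255,255))&W,.055,.05); print('green',G.mean(0),'ang',f(G.mean(0)-c))
if __name__=='__main__':
    s=snap('wrist',sys.argv[3]); print(st()[1],np.array(s['T'])[:3,3]); near(s,(float(sys.argv[1]),float(sys.argv[2])))
E
python3 near.py .614 -.0645 n2
```

```text
[ 0.6819 -0.0628  0.2517] [ 0.6171 -0.0635  0.3722]
bezel [ 0.6142 -0.0638] 0.0362 83
yellow [614.4 -64.8] 22.7
white 56 [ 0.6068 -0.0793] q from pca 1.082 q from centre 1.107 r 0.0172
green [ 0.5835 -0.0651] ang 0.024
```

View pics/n2.png

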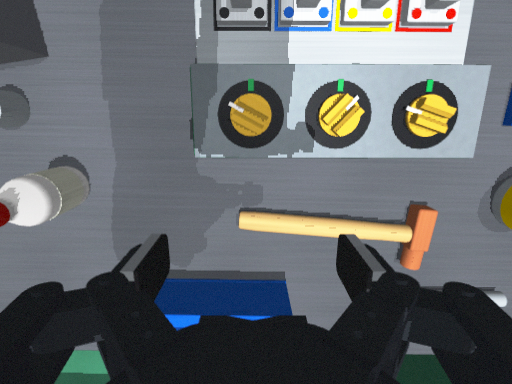

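```bash
python3 - <<'E'
from near import *
s=snap('wrist')
for c in [(.614,-.0645),(.6128,.0307),(.6112,.1263)]: near(s,c)
E
python3 to.py .506 -.347 .22 180
```

```text
bezel [ 0.6142 -0.0641] 0.0361 82
yellow [614.2 -64.6] 22.5
white 56 [ 0.6069 -0.0791] q from pca 1.079 q from centre 1.1 r 0.0167
green [ 0.5833 -0.0652] ang 0.018
bezel [0.6117 0.0345] 0.0327 4
yellow [612.6  31.7] 24.6
white 70 [0.5993 0.0427] q from pca -0.701 q from centre -0.597 r 0.0148
green [0.5818 0.0304] ang 0.121
bezel [0.611  0.1256] 0.036 59
yellow [610.7 127.7] 27.3
white 60 [0.6063 0.1098] q from pca 1.272 q from centre 1.266 r 0.0165
green [0.5801 0.1259] ang -0.026
at [ 0.6818 -0.063   0.2521] yaw -178.98 d_tool [ 0.1802 -0.281   0.0344] spin 1.0217340120460676 zworld in tool [ 0.0172  0.0031 -0.9998]
```

>>> {"api": "jog_arm", "payload": {"targets": [[1,[0.019,-0.047,0],0],[1,[0.019,-0.047,0],0],[1,[0.019,-0.047,0],0],[1,[0.019,-0.047,0],0],[1,[0.02,-0.047,0],0],[1,[0.02,-0.047,0],0],[1,[0,0,0],0],[1,[0,0,0],0]]}}

```text
time_s: 42.6
tool_pos: [0.571, -0.347, 0.2535]
tcp_rot: [0.026, -3.125, -0.005]
force: [0.3, -0.1, -0.8]
finger_gap: 0.0856
grasp_force: 0.0
```

Run:
```python
from h import *
np.set_printoptions(precision=4,suppress=True)
s=snap('wrist','t1'); o,p,Rm=st(); print(p,np.array(s['T'])[:3,3])
hsv=cv2.cvtColor(s['image'],cv2.COLOR_RGB2HSV); m=cv2.inRange(hsv,(5,150,60),(18,255,255))
n,l,stt,c=cv2.connectedComponentsWithStats(m)
for i in range(1,n):
    if stt[i,4]>100: print(stt[i],c[i],pt(s,*c[i],.1))
print('expected',proj(s,(.506,-.347,.13)))
```

```text
[ 0.5714 -0.3465  0.2533] [ 0.5057 -0.3478  0.3745]
[  73    0   59   34 1279] [100.4097  12.7826] [ 0.4203 -0.4803  0.1   ]
[ 99   0  55  46 250] [137.444  28.784] [ 0.4324 -0.4492  0.1   ]
[121  89  35  72 234] [145.4957 125.5214] [ 0.5153 -0.4485  0.1   ]
[  43   93   92   64 2527] [103.5382 122.9838] [ 0.5136 -0.4882  0.1   ]
[ 218  103   50   50 1806] [242.6473 127.0332] [ 0.5153 -0.3561  0.1   ]
expected [252.4329 117.221 ]
```

View pics/t1.png

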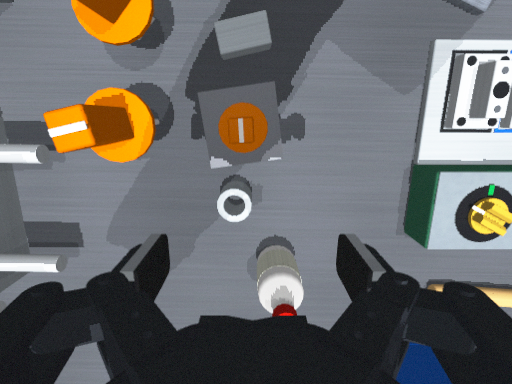

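```bash
python3 - <<'E'
from h import *
np.set_printoptions(precision=4,suppress=True)
s=snap('wrist'); hsv=cv2.cvtColor(s['image'],cv2.COLOR_RGB2HSV)
m=cv2.inRange(hsv,(5,150,40),(20,255,255)); n,l,stt,c=cv2.connectedComponentsWithStats(m); k=[i for i in range(1,n) if abs(c[i]-[242,127]).max()<8 and stt[i,4]>500][0]
ct=max(cv2.findContours((l==k).astype(np.uint8),cv2.RETR_EXTERNAL,cv2.CHAIN_APPROX_NONE)[0],key=len)
F=np.array([pt(s,*q[0],.076)[:2] for q in ct])*1000; print('flange',cv2.minEnclosingCircle(F.astype(np.float32)))
w=cv2.inRange(hsv,(0,0,120),(180,110,255)); M=np.zeros_like(w); M[112:152,228:256]=w[112:152,228:256]; v,u=np.nonzero(M); print(len(u),u.min(),u.max(),v.min(),v.max())
P=np.array([pt(s,a,b,.130)[:2] for a,b in zip(u,v)]); r=cv2.minAreaRect((P*1000).astype(np.float32)); mm=P.mean(0); d=np.linalg.svd(P-mm)[2][0]; print('line',r,mm,np.degrees(np.arctan2(d[1],d[0])))
# holder edge orientation
E
python3 to.py .510 -.356 .16 180
```

```text
flange ((516.9443359375, -356.88177490234375), 25.53228187561035)
112 237 243 117 141
line ((516.4796142578125, -356.8694152832031), (19.964582443237305, 4.149229049682617), 4.774066925048828) [ 0.5165 -0.3569] 3.290252648837809
at [ 0.5718 -0.3462  0.2533] yaw -178.94 d_tool [ 0.0604 -0.0089  0.0943] spin 1.0553737041864224 zworld in tool [ 0.0166  0.003  -0.9999]
```

```bash
python3 to.py .5167 -.3578 .17 184
```

```text
at [ 0.5718 -0.3462  0.2533] yaw -178.94 d_tool [ 0.0539 -0.0108  0.0841] spin -2.9446262958135776 zworld in tool [ 0.0166  0.003  -0.9999]
```

>>> {"api": "jog_arm", "payload": {"targets": [[0.3,[0.027,-0.0054,0],0],[0.3,[0.027,-0.0054,0.03],0],[0.3,[0,0,0.03],0],[0.3,[0,0,0.024],-2.9],[0.3,[0,0,0],0],[0.3,[0,0,0],0]]}}

```text
time_s: 43.45
tool_pos: [0.5171, -0.3585, 0.1707]
tcp_rot: [0.106, -3.124, -0.004]
force: [0.2, -1.1, -0.6]
finger_gap: 0.0554
grasp_force: 0.0
```

```bash
python3 to.py .5167 -.3578 .105 184
python3 - <<'E'
from h import *
s=snap('wrist'); hsv=cv2.cvtColor(s['image'],cv2.COLOR_RGB2HSV); w=cv2.inRange(hsv,(0,0,110),(180,110,255)); o,p,Rm=st()
u0,v0=proj(s,(.5167,-.3569,.13)).astype(int); print(u0,v0)
M=np.zeros_like(w); M[v0-30:v0+30,u0-14:u0+14]=w[v0-30:v0+30,u0-14:u0+14]; v,u=np.nonzero(M); print(len(u),u.min(),u.max(),v.min(),v.max())
P=np.array([pt(s,a,b,.130)[:2] for a,b in zip(u,v)]); mm=P.mean(0); d=np.linalg.svd(P-mm)[2][0]; print(mm,np.degrees(np.arctan2(d[1],d[0])))
E
```

```text
at [ 0.5171 -0.3585  0.1707] yaw -176.11 d_tool [-0.0007  0.0006  0.0657] spin -0.10720749533652452 zworld in tool [ 0.0161  0.0032 -0.9999]
253 226
513 239 266 211 255
[ 0.52604056 -0.35649247] 2.609043681064327
```

>>> {"api": "jog_arm", "payload": {"targets": [[0.3,[-0.0007,0.0006,0.03],0],[0.3,[0,0,0.0357],0],[0.3,[0,0,0],0],[0,[0,0,0],0],[-0.4,[0,0,0],0],[-1,[0,0,0],0],[-1,[0,0,0],0],[-1,[0,0,0],0],[-1,[0,0,0],0]], "squeeze": 50}}

```text
time_s: 44.62
tool_pos: [0.5167, -0.3588, 0.1058]
tcp_rot: [0.106, -3.125, -0.002]
force: [0.1, -0.1, 6.6]
finger_gap: 0.0218
grasp_force: 49.7
```

Run:
```python
from h import *
import json
o,p,Rm=st(); print(p,o['force'],o['finger_gap'],np.degrees(np.arctan2(Rm[1,0],Rm[0,0]))); json.dump([p.tolist(),Rm.tolist()],open('grip.json','w')); print(Rm[:,2])
```

```text
[ 0.51666641 -0.3587794   0.10575452] [ 0.08694124 -0.07893151  6.64297391] 0.0217905389222281 -176.12138665172483
[-0.01470656  0.00101338 -0.99989134]
```

>>> {"api": "jog_arm", "payload": {"targets": [[-1,[0,0,-0.01],0],[-1,[0,0,-0.03],0],[-1,[0,0,-0.04],0],[-1,[0,0,-0.04],0],[-1,[0,0,0],0],[-1,[0,0,0],0]]}}

```text
time_s: 45.38
tool_pos: [0.5177, -0.3584, 0.2239]
tcp_rot: [0.106, -3.122, -0.005]
force: [0.1, -0.2, -1.5]
finger_gap: 0.0213
grasp_force: 49.0
```

```bash
cat > plan.py <<'E'
from h import *
import json,sys
np.set_printoptions(precision=4,suppress=True)
AX=[np.array([.6108,.1248]),np.array([.6124,.0297]),np.array([.6140,-.0654])]
pg,Rg=map(np.array,json.load(open('grip.json'))); L=.0908; TT=Rg.T@np.array([0,0,-L])
def tip(): o,p,Rm=st(); return o,p,Rm,p+Rm@TT
def plan(i,q,ztip,th=1.0,off=(0,0)):
    # print spin then shift (after spin) to have blade at screw angle q with tip at axis
    o,p,Rm,t=tip(); yaw=np.degrees(np.arctan2(Rm[1,0],Rm[0,0])); tgt=180+th+np.degrees(q)
    sp=-(((tgt-yaw)+180)%360-180); R2=Rm@R.from_euler('z',sp,degrees=True).as_matrix()
    want=np.array([*(AX[i]+off),ztip])-R2@TT; d=R2.T@(want-p); d1=Rm.T@(want-p)
    print('tcp',p,'yaw',round(yaw,2),'tip',t,'bladeq',round(np.radians((yaw-180-th+90)%180-90),3),'F',o['force'].round(1)); print('spin',round(sp,2),'shift before spin',d1,'after spin',d)
if __name__=='__main__': plan(int(sys.argv[1]),*map(float,sys.argv[2:4]))
E
python3 plan.py 2 1.085 .10
python3 - <<'E'
from h import *
s=snap('side','sd1'); o,p,Rm=st(); print(proj(s,p+[0,0,-.09]))
im=s['image']; u,v=proj(s,p+[0,0,-.04]).astype(int); print(u,v)
hsv=cv2.cvtColor(im,cv2.COLOR_RGB2HSV)
# white blade pixels below: extents
m=cv2.inRange(hsv,(5,150,60),(18,255,255)); vv,uu=np.nonzero(m[v-40:v+40,u-30:u+30]); print('orange rows',vv.min()+v-40,vv.max()+v-40,uu.min()+u-30,uu.max()+u-30)
print('flange expected', [proj(s,p+Rm[:,2]*d) for d in (.03,.036,.0908)])
cv2.imwrite('pics/sd1c.png',cv2.resize(im[v-50:v+60,u-50:u+60,::-1],None,fx=4,fy=4))
E
```

```text
tcp [ 0.5177 -0.3584  0.2239] yaw -176.12 tip [ 0.5174 -0.3582  0.1331] bladeq 0.05 F [ 0.1 -0.2 -1.5]
spin -59.28 shift before spin [-0.1172  0.2843  0.0322] after spin [-0.3043  0.0444  0.0322]
[288.76369128 263.57504936]
289 250
orange rows 230 257 279 300
flange expected [array([289.31021047, 247.40342107]), array([289.18155255, 249.08605422]), array([288.0525201 , 263.85802889])]
```

>>> {"api": "jog_arm", "payload": {"targets": [[-1,[-0.019,0.047,0],0],[-1,[-0.02,0.048,0],0],[-1,[-0.02,0.048,0],0],[-1,[-0.02,0.047,0],0],[-1,[-0.019,0.047,0],0],[-1,[-0.019,0.047,0],0],[-1,[0,0,0],-10],[-1,[0,0,0],-10],[-1,[0,0,0],-10],[-1,[0,0,0],-10],[-1,[0,0,0],-10],[-1,[0,0,0],-9.3],[-1,[0,0,0],0],[-1,[0,0,0],0]]}}

```text
time_s: 47.18
tool_pos: [0.6151, -0.0672, 0.2223]
tcp_rot: [1.633, -2.667, -0.019]
force: [0.1, -0.1, -0.0]
finger_gap: 0.0217
grasp_force: 49.2
```

```bash
python3 plan.py 2 1.085 .085
```

```text
tcp [ 0.6151 -0.0672  0.2223] yaw -117.02 tip [ 0.6142 -0.0659  0.1315] bladeq 1.082 F [ 0.1 -0.1 -0. ]
spin -0.19 shift before spin [-0.0006 -0.0005  0.0465] after spin [-0.0006 -0.0005  0.0465]
```

>>> {"api": "jog_arm", "payload": {"targets": [[-1,[-0.0006,-0.0005,0.02],0],[-1,[0,0,0.02],0],[-1,[0,0,0.0065],0],[-1,[0,0,0],0],[-1,[0,0,0],0]]}}

```text
time_s: 47.8
tool_pos: [0.6157, -0.0669, 0.1773]
tcp_rot: [1.638, -2.666, -0.017]
force: [0.2, 0.1, -1.2]
finger_gap: 0.0212
grasp_force: 49.2
```

```bash
python3 plan.py 2 1.085 .066
python3 - <<'E'
from h import *
from plan import tip
for n in ('top','side'):
    s=snap(n,'z_'+n); o,p,Rm,t=tip(); u,v=proj(s,t).astype(int); print(n,u,v, 'axis',proj(s,(.614,-.0654,.076)))
    cv2.imwrite('pics/zc_%s.png'%n,cv2.resize(s['image'][v-30:v+30,u-40:u+40,::-1],None,fx=5,fy=5,interpolation=cv2.INTER_CUBIC))
E
```

```text
tcp [ 0.6157 -0.0669  0.1773] yaw -116.85 tip [ 0.6149 -0.0655  0.0865] bladeq 1.085 F [ 0.2  0.1 -1.2]
spin -0.02 shift before spin [0.0002 0.0006 0.0205] after spin [0.0002 0.0006 0.0205]
top 262 163 axis [262.636  164.1543]
side 283 190 axis [282.9236 192.9726]
```

>>> {"api": "jog_arm", "payload": {"targets": [[-1,[0.0002,0.0006,0.008],0],[-1,[0,0,0.004],0],[-1,[0,0,0],0],[-1,[0,0,0],0]]}}

```text
time_s: 48.4
tool_pos: [0.6145, -0.0667, 0.1645]
tcp_rot: [1.639, -2.665, -0.018]
force: [0.5, -0.2, -2.0]
finger_gap: 0.0212
grasp_force: 49.2
```

>>> {"api": "jog_arm", "payload": {"targets": [[-1,[0,0,0.002],0],[-1,[0,0,0.001],0],[-1,[0,0,0],0]]}}

```text
time_s: 48.78
tool_pos: [0.6144, -0.0667, 0.1614]
tcp_rot: [1.639, -2.665, -0.018]
force: [-0.4, 0.2, -0.8]
finger_gap: 0.0214
grasp_force: 49.2
```

```bash
python3 plan.py 2 1.085 .066
```

```text
tcp [ 0.6144 -0.0667  0.1614] yaw -116.82 tip [ 0.6135 -0.0653  0.0707] bladeq 1.085 F [-0.4  0.2 -0.8]
spin 0.02 shift before spin [-0.0002 -0.0005  0.0046] after spin [-0.0002 -0.0005  0.0046]
```

>>> {"api": "jog_arm", "payload": {"targets": [[-1,[-0.0002,-0.0005,0.002],0],[-1,[0,0,0.0015],0],[-1,[0,0,0],0]]}}

```text
time_s: 49.15
tool_pos: [0.6148, -0.0667, 0.1578]
tcp_rot: [1.639, -2.664, -0.018]
force: [0.7, 0.2, -1.9]
finger_gap: 0.0213
grasp_force: 49.2
```

>>> {"api": "jog_arm", "payload": {"targets": [[-1,[0,0,0.001],0],[-1,[0,0,0],0]]}}

```text
time_s: 49.4
tool_pos: [0.6148, -0.0667, 0.1569]
tcp_rot: [1.639, -2.665, -0.018]
force: [-0.2, -0.3, 0.3]
finger_gap: 0.0216
grasp_force: 49.2
```

```bash
cat >> plan.py <<'E'
def turn(i,q1,n,ztip,th=1.0):
    # rows (shift, spin) turning blade to screw angle q1 with the tip kept on the axis
    o,p,Rm,t=tip(); yaw=np.degrees(np.arctan2(Rm[1,0],Rm[0,0])); sp=-(((180+th+np.degrees(q1)-yaw)+180)%360-180)
    c=np.array([*AX[i],ztip]); rows=[]
    for k in range(n):
        s=sp/n; R2=Rm@R.from_euler('z',s,degrees=True).as_matrix(); w=np.array([*(t[:2]+(c[:2]-t[:2])*(k+1)/n),t[2]+(ztip-t[2])*(k+1)/n])-R2@TT; d=Rm.T@(w-p); rows.append([(d*1e4).round()/1e4,round(s,2)]); p,Rm=w,R2
    for r in rows: print(r[0].tolist(),r[1])
E
python3 - <<'E'
from plan import *
plan(2,1.085,.066); turn(2,-.06,8,.066)
E
```

```text
tcp [ 0.6148 -0.0667  0.1569] yaw -116.82 tip [ 0.614  -0.0654  0.0662] bladeq 1.085 F [-0.2 -0.3  0.3]
spin 0.02 shift before spin [ 0.     -0.      0.0002] after spin [ 0.     -0.      0.0002]
[-0.0, 0.0002, 0.0] 8.2
[-0.0, 0.0002, 0.0] 8.2
[-0.0, 0.0002, 0.0] 8.2
[-0.0, 0.0002, 0.0] 8.2
[-0.0, 0.0002, 0.0] 8.2
[-0.0, 0.0002, 0.0] 8.2
[-0.0, 0.0002, 0.0] 8.2
[-0.0, 0.0002, 0.0] 8.2
```

>>> {"api": "jog_arm", "payload": {"targets": [[-1,[0,0.0002,0],8.2],[-1,[0,0.0002,0],8.2],[-1,[0,0,0],0]]}}

```text
time_s: 49.78
tool_pos: [0.6145, -0.0665, 0.157]
tcp_rot: [1.243, -2.869, -0.015]
force: [1.2, 0.2, -1.3]
finger_gap: 0.0212
grasp_force: 49.1
```

Run:
```python
from plan import *
plan(2,1.085,.066); turn(2,-.06,6,.066); print(tip()[0]['ft_torque'])
```

```text
tcp [ 0.6145 -0.0665  0.157 ] yaw -133.16 tip [ 0.614  -0.0654  0.0662] bladeq 0.8 F [ 1.2  0.2 -1.3]
spin -16.32 shift before spin [-0.     -0.0004  0.0002] after spin [ 0.0001 -0.0004  0.0002]
[-0.0, 0.0002, 0.0] 8.21
[-0.0, 0.0002, 0.0] 8.21
[-0.0, 0.0002, 0.0] 8.21
[-0.0, 0.0002, 0.0] 8.21
[-0.0, 0.0002, 0.0] 8.21
[-0.0, 0.0002, 0.0] 8.21
[0.0571 0.0166 0.0054]
```

>>> {"api": "jog_arm", "payload": {"targets": [[-1,[0,0.0002,0],8.2],[-1,[0,0.0002,0],8.2],[-1,[0,0.0002,0],8.2],[-1,[0,0.0002,0],8.2],[-1,[0,0.0002,0],8.2],[-1,[0,0.0002,0],8.2],[-1,[0,0,0],0],[-1,[0,0,0],0]]}}

```text
time_s: 50.78
tool_pos: [0.614, -0.0655, 0.1571]
tcp_rot: [-0.059, -3.124, -0.004]
force: [0.2, -0.7, -0.9]
finger_gap: 0.0212
grasp_force: 49.1
```

```bash
python3 plan.py 2 0 .10
```

```text
tcp [ 0.614  -0.0655  0.1571] yaw 177.84 tip [ 0.6138 -0.0655  0.0663] bladeq -0.055 F [ 0.2 -0.7 -0.9]
spin -3.16 shift before spin [ 0.0004  0.0001 -0.0337] after spin [ 0.0004  0.0001 -0.0337]
```

>>> {"api": "jog_arm", "payload": {"targets": [[-1,[0,0,0],0.9],[-1,[0,0,0],0],[-1,[0,0,0],-3.5],[-1,[0,0,-0.01],0],[-1,[0,0,-0.03],0],[-1,[0,0.045,0],0],[-1,[0,0.05,0],0],[-1,[0,0,0],10],[-1,[0,0,0],10],[-1,[0,0,0],10],[-1,[0,0,0],10],[-1,[0,0,0],0],[-1,[0,0,0],0]]}}

```text
time_s: 52.4
tool_pos: [0.6144, 0.0294, 0.1976]
tcp_rot: [-1.059, -2.94, 0.005]
force: [0.2, 0.1, -1.6]
finger_gap: 0.0218
grasp_force: 49.3
```

```bash
python3 plan.py 1 -.72 .09
python3 - <<'E'
from near import *
from plan import tip
s=snap('wrist','s1'); near(s,(.6142,-.0644)); near(s,(.6126,.0307))
E
```

```text
tcp [0.6144 0.0294 0.1976] yaw 140.38 tip [0.6138 0.0287 0.1069] bladeq -0.709 F [ 0.2  0.1 -1.6]
spin 0.63 shift before spin [0.0015 0.     0.0169] after spin [0.0015 0.     0.0169]
bezel [ 0.6121 -0.0646] 0.0342 36
yellow [613.2 -65. ] 25.3
white 46 [ 0.5928 -0.0655] q from pca -0.1 q from centre 0.027 r 0.0193
green [ 0.5833 -0.0658] ang 0.024
bezel [0.6133 0.0305] 0.0364 42
yellow [616.7  27.4] 28.2
white 72 [0.6007 0.0411] q from pca -0.757 q from centre -0.713 r 0.0165
green [0.582  0.0296] ang 0.014
```

>>> {"api": "jog_arm", "payload": {"targets": [[-1,[0.0015,0,0.01],0.6],[-1,[0,0,0.01],0],[-1,[0,0,0.01],0],[-1,[0,0,0],0],[-1,[0,0,0],0]]}}

```text
time_s: 53.08
tool_pos: [0.6128, 0.0305, 0.1673]
tcp_rot: [-1.079, -2.932, 0.005]
force: [-0.4, 0.8, -1.4]
finger_gap: 0.0212
grasp_force: 49.3
```

```bash
python3 plan.py 1 -.72 .066
```

```text
tcp [0.6128 0.0305 0.1673] yaw 139.58 tip [0.6121 0.0297 0.0766] bladeq -0.723 F [-0.4  0.8 -1.4]
spin -0.16 shift before spin [-0.0004  0.0003  0.0105] after spin [-0.0004  0.0003  0.0105]
```

>>> {"api": "jog_arm", "payload": {"targets": [[-1,[-0.0004,0.0003,0.002],0],[-1,[0,0,0.002],0],[-1,[0,0,0.001],0],[-1,[0,0,0],0]]}}

```text
time_s: 53.58
tool_pos: [0.613, 0.0304, 0.1622]
tcp_rot: [-1.079, -2.932, 0.005]
force: [0.5, 0.4, -1.4]
finger_gap: 0.0215
grasp_force: 49.3
```

>>> {"api": "jog_arm", "payload": {"targets": [[-1,[0,0,0.002],0],[-1,[0,0,0.001],0],[-1,[0,0,0],0]]}}

```text
time_s: 53.95
tool_pos: [0.613, 0.0305, 0.1592]
tcp_rot: [-1.079, -2.932, 0.005]
force: [-0.5, -0.0, -1.3]
finger_gap: 0.022
grasp_force: 49.3
```

>>> {"api": "jog_arm", "payload": {"targets": [[-1,[0,0,0.0015],0],[-1,[0,0,0.001],0],[-1,[0,0,0],0]]}}

```text
time_s: 54.32
tool_pos: [0.613, 0.0305, 0.1567]
tcp_rot: [-1.079, -2.932, 0.005]
force: [0.1, 0.2, -1.0]
finger_gap: 0.0213
grasp_force: 49.3
```

Run:
```python
from plan import *
plan(1,-.72,.066); turn(1,.055,5,.066)
```

```text
tcp [0.613  0.0305 0.1567] yaw 139.58 tip [0.6123 0.0297 0.0659] bladeq -0.723 F [ 0.1  0.2 -1. ]
spin -0.17 shift before spin [-0.0001  0.0001 -0.0001] after spin [-0.0001  0.0001 -0.0001]
[-0.0, -0.0002, -0.0] -8.92
[-0.0, -0.0002, -0.0] -8.92
[-0.0, -0.0002, -0.0] -8.92
[-0.0, -0.0002, -0.0] -8.92
[-0.0, -0.0002, -0.0] -8.92
```

>>> {"api": "jog_arm", "payload": {"targets": [[-1,[0,-0.0002,0],-9.1],[-1,[0,-0.0002,0],-9.1],[-1,[0,-0.0002,0],-9.1],[-1,[0,-0.0002,0],-9.1],[-1,[0,-0.0002,0],-9.1],[-1,[0,0,0],0],[-1,[0,0,0],0]]}}

```text
time_s: 55.2
tool_pos: [0.6126, 0.0295, 0.1568]
tcp_rot: [0.133, -3.121, -0.005]
force: [-1.4, -1.3, -0.6]
finger_gap: 0.0216
grasp_force: 49.3
```

```bash
python3 plan.py 1 0.07 .066
```

```text
tcp [0.6126 0.0295 0.1568] yaw -175.12 tip [0.6123 0.0297 0.066 ] bladeq 0.068 F [-1.4 -1.3 -0.6]
spin -0.13 shift before spin [-0.0001  0.     -0.    ] after spin [-0.0001  0.     -0.    ]
```

>>> {"api": "jog_arm", "payload": {"targets": [[-1,[0,0,0],3.8],[-1,[0,0,0],0],[-1,[0,0,-0.01],0],[-1,[0,0,-0.03],0],[-1,[0,0.045,0],0],[-1,[0,0.05,0],0],[-1,[0,0,0],0],[-1,[0,0,0],0]]}}

```text
time_s: 56.2
tool_pos: [0.6113, 0.1245, 0.1976]
tcp_rot: [0.036, -3.125, -0.004]
force: [0.0, 0.4, -1.2]
finger_gap: 0.0212
grasp_force: 49.5
```

```bash
python3 plan.py 0 1.27 .10
python3 - <<'E'
from near import *
s=snap('wrist','s2'); near(s,(.6126,.0307)); near(s,(.6110,.1258))
E
```

```text
tcp [0.6113 0.1245 0.1976] yaw -178.67 tip [0.6111 0.1245 0.1068] bladeq 0.006 F [ 0.   0.4 -1.2]
spin -72.43 shift before spin [-0.0006 -0.0011  0.0068] after spin [ 0.0009 -0.0009  0.0068]
bezel [0.6128 0.0303] 0.0358 73
yellow [614.5  29.3] 26.0
white 59 [0.5945 0.0299] q from pca -0.134 q from centre 0.001 r 0.0183
green [0.5819 0.0294] ang 0.01
bezel [0.6117 0.1254] 0.0359 25
yellow [616.3 125.2] 28.2
white 25 [0.6061 0.108 ] q from pca 1.188 q from centre 1.243 r 0.0182
green [0.5805 0.1246] ang 0.008
```

>>> {"api": "jog_arm", "payload": {"targets": [[-1,[-0.0006,-0.0011,0],-10.3],[-1,[0,0,0],-10.3],[-1,[0,0,0],-10.3],[-1,[0,0,0],-10.3],[-1,[0,0,0],-10.3],[-1,[0,0,0],-10.3],[-1,[0,0,0],-10.4],[-1,[0,0,0.012],0],[-1,[0,0,0.012],0],[-1,[0,0,0],0],[-1,[0,0,0],0]]}}

```text
time_s: 57.62
tool_pos: [0.6114, 0.1233, 0.173]
tcp_rot: [1.87, -2.509, -0.02]
force: [-0.2, -0.2, -0.6]
finger_gap: 0.0213
grasp_force: 49.4
```

```bash
python3 plan.py 0 1.265 .066
```

```text
tcp [0.6114 0.1233 0.173 ] yaw -106.59 tip [0.6104 0.1248 0.0822] bladeq 1.264 F [-0.2 -0.2 -0.6]
spin -0.07 shift before spin [-0.0002 -0.0007  0.0162] after spin [-0.0002 -0.0007  0.0162]
```

>>> {"api": "jog_arm", "payload": {"targets": [[-1,[-0.0002,-0.0005,0.004],0],[-1,[0,0,0.003],0],[-1,[0,0,0.003],0],[-1,[0,0,0],0]]}}

```text
time_s: 58.12
tool_pos: [0.6116, 0.1235, 0.1628]
tcp_rot: [1.872, -2.507, -0.02]
force: [-0.4, 0.1, -0.6]
finger_gap: 0.0213
grasp_force: 49.4
```

>>> {"api": "jog_arm", "payload": {"targets": [[-1,[0,0,0.002],0],[-1,[0,0,0.001],0],[-1,[0,0,0],0]]}}

```text
time_s: 58.5
tool_pos: [0.6117, 0.1235, 0.16]
tcp_rot: [1.872, -2.508, -0.02]
force: [-0.7, 0.8, -1.1]
finger_gap: 0.0215
grasp_force: 49.4
```

>>> {"api": "jog_arm", "payload": {"targets": [[-1,[0,0,0.0015],0],[-1,[0,0,0.001],0],[-1,[0,0,0],0]]}}

```text
time_s: 58.88
tool_pos: [0.6116, 0.1235, 0.1575]
tcp_rot: [1.872, -2.508, -0.02]
force: [0.8, -0.3, -0.6]
finger_gap: 0.0214
grasp_force: 49.4
```

Run:
```python
from plan import *
plan(0,1.265,.066); turn(0,-.07,8,.066)
```

```text
tcp [0.6116 0.1235 0.1575] yaw -106.51 tip [0.6106 0.125  0.0667] bladeq 1.265 F [ 0.8 -0.3 -0.6]
spin 0.01 shift before spin [ 0.0001 -0.0003  0.0007] after spin [ 0.0001 -0.0003  0.0007]
[-0.0, 0.0002, 0.0001] 9.56
[-0.0, 0.0002, 0.0001] 9.56
[-0.0, 0.0002, 0.0001] 9.56
[-0.0001, 0.0002, 0.0001] 9.56
[-0.0001, 0.0002, 0.0001] 9.56
[-0.0001, 0.0002, 0.0001] 9.56
[-0.0001, 0.0002, 0.0001] 9.56
[-0.0001, 0.0002, 0.0001] 9.56
```

>>> {"api": "jog_arm", "payload": {"targets": [[-1,[0,0.0002,0],9.6],[-1,[0,0.0002,0],9.6],[-1,[0,0.0002,0],9.6],[-1,[0,0.0002,0],9.6],[-1,[0,0.0002,0],9.6],[-1,[0,0.0002,0],9.6],[-1,[-0.0002,0.0002,0],9.6],[-1,[-0.0002,0.0002,0],9.6],[-1,[0,0,0],0],[-1,[0,0,0],0]]}}

```text
time_s: 60.12
tool_pos: [0.6112, 0.1246, 0.1576]
tcp_rot: [-0.085, -3.123, -0.003]
force: [0.4, -0.9, -1.4]
finger_gap: 0.0208
grasp_force: 49.4
```

```bash
python3 plan.py 0 -.07 .066
```

```text
tcp [0.6112 0.1246 0.1576] yaw 176.89 tip [0.6109 0.1246 0.0668] bladeq -0.072 F [ 0.4 -0.9 -1.4]
spin -0.1 shift before spin [0.0001 0.0002 0.0008] after spin [0.0001 0.0002 0.0008]
```

>>> {"api": "jog_arm", "payload": {"targets": [[-1,[0,0,0],-3.8],[-1,[0,0,0],0],[-1,[0,0,-0.01],0],[-1,[0,0,-0.04],0],[-1,[0,0,-0.045],0],[-1,[-0.035,-0.047,0],0],[-1,[-0.033,-0.047,0],0],[-1,[0,0,0],0],[-1,[0,0,0],0]]}}

```text
time_s: 61.25
tool_pos: [0.6814, 0.031, 0.2513]
tcp_rot: [0.012, -3.124, -0.005]
force: [-0.2, 0.6, -1.0]
finger_gap: 0.0217
grasp_force: 49.6
```

Run:
```python
from near import *
s=snap('wrist','s3'); print(st()[1])
for c in [(.6110,.1258),(.6126,.0307),(.6142,-.0644)]: near(s,c)
im=s['image'][:,:,::-1]; a=proj(s,(.611,.126,.06)); b=proj(s,(.614,-.065,.06)); print(a,b)
u0=int(b[0])-45; v0=int(a[1])-45
A=cv2.resize(im[v0-75:v0+90,u0:u0+265],None,fx=3,fy=3,interpolation=cv2.INTER_CUBIC) if v0>=75 else cv2.resize(im[0:v0+90,u0:u0+265],None,fx=3,fy=3,interpolation=cv2.INTER_CUBIC)
print(A.shape); cv2.imwrite('pics/fin.png',A[:600,:800])
```

```text
[0.6812 0.0315 0.2515]
bezel [0.611  0.1254] 0.036 67
yellow [610.9 126.2] 24.2
white 51 [0.5944 0.1253] q from pca 0.127 q from centre -0.011 r 0.0166
green [0.5793 0.125 ] ang -0.003
bezel [0.6128 0.0311] 0.0362 86
yellow [612.7  30.3] 22.6
white 48 [0.5963 0.0301] q from pca -0.007 q from centre 0.044 r 0.0165
green [0.5811 0.0296] ang 0.032
bezel [ 0.6143 -0.0649] 0.0358 77
yellow [614.5 -65.5] 24.3
white 52 [ 0.5966 -0.0657] q from pca -0.047 q from centre 0.032 r 0.0177
green [ 0.5823 -0.0654] ang -0.002
[340.1806 112.9392] [162.1579 114.3625]
(471, 795, 3)
```

View pics/fin.png

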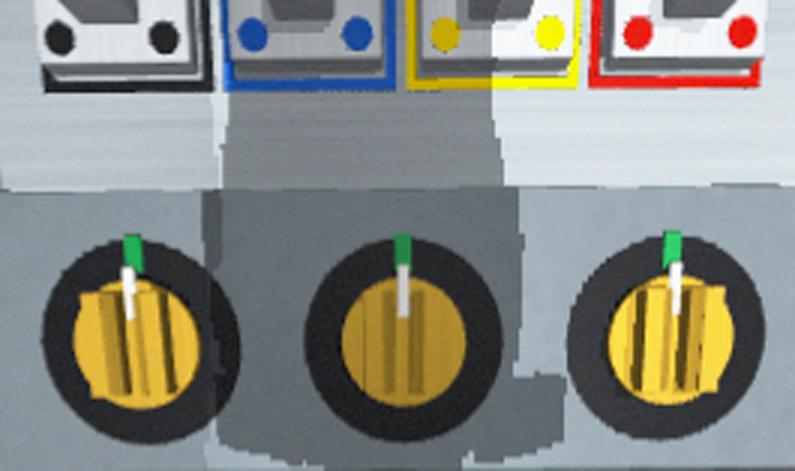

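```bash
python3 to.py .5167 -.3588 .225 183.88
```

```text
at [0.6812 0.0315 0.2515] yaw -179.51 d_tool [ 0.1673 -0.389   0.0282] spin -3.3890967636027653 zworld in tool [ 0.0173  0.0032 -0.9998]
```

>>> {"api": "jog_arm", "payload": {"targets": [[-1,[0.0185,-0.043,0],0],[-1,[0.0185,-0.043,0],0],[-1,[0.0185,-0.043,0],0],[-1,[0.0185,-0.043,0],0],[-1,[0.0185,-0.043,0],0],[-1,[0.0185,-0.043,0],0],[-1,[0.0185,-0.043,0],0],[-1,[0.0185,-0.044,0],0],[-1,[0.019,-0.044,0.028],-3.4],[-1,[0,0,0],0],[-1,[0,0,0],0]]}}

```text
time_s: 62.68
tool_pos: [0.5176, -0.3582, 0.2256]
tcp_rot: [0.106, -3.123, -0.005]
force: [0.0, 0.2, -0.8]
finger_gap: 0.0213
grasp_force: 49.5
```

```bash
python3 to.py .5167 -.3588 .107 183.88
python3 - <<'E'
from near import *
s=snap('wrist','s4'); print(proj(s,(.5167,-.3569,.07)))
hsv=cv2.cvtColor(s['image'],cv2.COLOR_RGB2HSV)
E
```

```text
at [ 0.5176 -0.3582  0.2256] yaw -176.1 d_tool [-0.001  -0.001   0.1186] spin 0.018745191119819538 zworld in tool [ 0.0165  0.0041 -0.9999]
[252.4541 182.8406]
```

>>> {"api": "jog_arm", "payload": {"targets": [[-1,[-0.001,-0.001,0.03],0],[-1,[0,0,0.02],0],[-1,[0,0,0.02],0],[-1,[0,0,0.02],0],[-1,[0,0,0.015],0],[-1,[0,0,0.009],0],[-1,[0,0,0],0],[-1,[0,0,0],0]]}}

```text
time_s: 63.72
tool_pos: [0.5169, -0.36, 0.1116]
tcp_rot: [0.106, -3.123, -0.004]
force: [-0.9, 0.4, -1.2]
finger_gap: 0.0215
grasp_force: 49.5
```

```bash
python3 to.py .5167 -.3588 .107 183.88
```

```text
at [ 0.5169 -0.36    0.1116] yaw -176.11 d_tool [0.     0.0012 0.0046] spin 0.010672741893586135 zworld in tool [ 0.0163  0.0033 -0.9999]
```

>>> {"api": "jog_arm", "payload": {"targets": [[-1,[0,0.0012,0.002],0],[-1,[0,0,0.0015],0],[-1,[0,0,0],0]]}}

```text
time_s: 64.1
tool_pos: [0.5162, -0.3587, 0.1074]
tcp_rot: [0.106, -3.123, -0.005]
force: [-0.7, 0.5, -0.9]
finger_gap: 0.0218
grasp_force: 49.5
```

>>> {"api": "jog_arm", "payload": {"targets": [[-1,[0,0,0.001],0],[-1,[0,0,0],0]]}}

```text
time_s: 64.35
tool_pos: [0.5163, -0.3587, 0.1063]
tcp_rot: [0.106, -3.122, -0.005]
force: [0.9, -0.2, -0.8]
finger_gap: 0.0216
grasp_force: 49.5
```

Now release slowly, rise clear, and go look at everything once more.

>>> {"api": "jog_arm", "payload": {"targets": [[-0.4,[0,0,0],0],[-0.2,[0,0,0],0],[0.1,[0,0,0],0],[0.3,[0,0,0],0],[0.3,[0,0,0],0],[0.3,[0,0,-0.02],0],[0.3,[0,0,-0.04],0],[0.3,[0,0,-0.05],0],[0.3,[-0.05,0,-0.03],0],[0.3,[0,0,0],0],[0.3,[0,0,0],0]]}}

```text
time_s: 65.72
tool_pos: [0.5682, -0.3554, 0.2446]
tcp_rot: [0.107, -3.121, -0.006]
force: [0.5, 0.4, -0.0]
finger_gap: 0.0557
grasp_force: 0.0
```

Run:
```python
from h import *
np.set_printoptions(precision=4,suppress=True)
s=snap('wrist','e1'); print(st()[1]); hsv=cv2.cvtColor(s['image'],cv2.COLOR_RGB2HSV)
m=cv2.inRange(hsv,(5,150,40),(20,255,255)); n,l,stt,c=cv2.connectedComponentsWithStats(m); e=proj(s,(.5167,-.3569,.09)); print(e)
for k in range(1,n):
    if stt[k,4]>300 and np.hypot(*(c[k]-e))<60:
        ct=max(cv2.findContours((l==k).astype(np.uint8),cv2.RETR_EXTERNAL,cv2.CHAIN_APPROX_NONE)[0],key=len)
        F=np.array([pt(s,*q[0],.076)[:2] for q in ct])*1000; print('flange',cv2.minEnclosingCircle(F.astype(np.float32)),stt[k])
# station from top camera
t=snap('top','e_top'); 
a=cv2.imread('pics/top0.png').astype(int); b=cv2.imread('pics/e_top.png').astype(int); d=(abs(a-b).max(2)>60).astype(np.uint8)
n,l,stt,c=cv2.connectedComponentsWithStats(cv2.morphologyEx(d,cv2.MORPH_OPEN,np.ones((2,2))))
print([(stt[k].tolist()) for k in range(1,n) if stt[k,4]>12])
```

```text
[ 0.5677 -0.3554  0.2443]
[253.0231 131.9493]
flange ((516.3016357421875, -357.5710144042969), 25.52604103088379) [ 228  105   50   52 1880]
[[367, 83, 44, 71, 262], [444, 125, 16, 7, 102], [433, 134, 21, 6, 98], [433, 141, 17, 11, 132], [353, 159, 15, 13, 106], [266, 165, 5, 5, 16], [226, 168, 5, 6, 21], [122, 178, 6, 18, 47], [138, 179, 9, 21, 83], [112, 181, 13, 21, 107], [345, 181, 31, 35, 813], [386, 180, 33, 33, 740], [152, 189, 2, 10, 20], [148, 197, 6, 6, 20], [136, 199, 7, 5, 18], [110, 203, 13, 2, 26], [206, 206, 6, 25, 62], [243, 211, 5, 6, 25], [266, 210, 5, 5, 23], [108, 212, 14, 28, 102], [138, 213, 11, 23, 98], [197, 213, 8, 5, 35], [220, 212, 7, 6, 29], [387, 218, 28, 25, 462], [110, 221, 5, 6, 27], [227, 222, 33, 13, 297], [349, 222, 23, 17, 241], [317, 229, 5, 6, 21], [149, 230, 3, 7, 14], [269, 242, 62, 31, 564], [388, 249, 11, 20, 51], [331, 290, 181, 94, 2292], [411, 297, 44, 32, 606], [472, 299, 8, 4, 19], [267, 307, 34, 12, 197], [237, 326, 55, 58, 1127], [204, 338, 10, 6, 35], [269, 340, 8, 7, 43], [351, 343, 9, 5, 28], [196, 351, 11, 8, 39], [201, 356, 12, 4, 27], [191, 360, 10, 12, 71], [212, 361, 10, 5, 25], [221, 366, 18, 12, 51], [184, 374, 10, 10, 64], [205, 374, 9, 10, 51], [324, 378, 5, 6, 17]]
```

>>> {"api": "jog_arm", "payload": {"targets": [[1,[0.015,0.048,-0.002],0],[1,[0.015,0.048,-0.002],0],[1,[0.015,0.048,0],0],[1,[0.015,0.048,0],0],[1,[0.015,0.048,0],0],[1,[0.015,0.048,0],0],[1,[0.015,0.048,0],0],[1,[0.015,0.048,0],2.9],[1,[0,0,0],0],[1,[0,0,0],0]]}}

```text
time_s: 67.08
tool_pos: [0.4225, 0.0189, 0.2529]
tcp_rot: [0.028, -3.124, -0.004]
force: [-0.6, 0.4, -0.1]
finger_gap: 0.0852
grasp_force: 0.0
```

Run:
```python
from h import *
s=snap('wrist','e2'); print(st()[1]); inbay(s,['red','yellow','blue','black'])
import scr; scr.screws(s)
```

```text
[0.422838   0.01853854 0.25283304]
red [(157, [345.8, 214.1]), (56, [356.2, 181.7]), (52, [326.3, 181.8]), (45, [322.9, 231.9]), (16, [353.9, 231.5])]
  centre dot [0.4682 0.1334] corners 4 [468.  134.5] [68.  41.1] yaw deg 1.8
yellow [(153, [287.5, 214.0]), (52, [270.8, 181.7]), (50, [300.8, 181.7]), (46, [270.0, 231.9]), (42, [298.9, 231.8])]
  centre dot [0.4693 0.0632] corners 4 [469.3  63.4] [68.  38.2] yaw deg 1.2
blue [(156, [229.5, 213.7]), (53, [215.4, 181.3]), (51, [245.5, 181.4]), (46, [216.9, 231.4]), (44, [245.7, 231.7])]
  centre dot [ 0.4701 -0.0065] corners 4 [470.2  -6.6] [68. 38.] yaw deg 0.8
black [(131, [171.0, 214.1]), (105, [161.8, 238.7]), (39, [159.9, 181.9]), (34, [192.7, 231.8]), (31, [189.9, 182.0])]
  centre dot [ 0.4718 -0.0767] corners 4 [476.9 -78.2] [77.5 41.6] yaw deg 0.7
0 green [0.5811 0.1257] bezel [615.9 128.6] 80.2 white n 33 [0.5927 0.1254] q 0.036
1 green [0.5836 0.0299] bezel [640.4  31.3] 61.9 white n 35 [0.5946 0.0304] q -0.007
2 green [ 0.5841 -0.0651] bezel [615.7 -67.2] 79.0 white n 36 [ 0.5962 -0.0655] q -0.021
```

Every insert reads inside its bay, all three pointers sit on their marks, and the tool is hanging in its holder again.

```bash
python3 -c "
from workcell import manip
print(manip.sign_off())"
```

```text
the job is handed in; nothing more can be done
None
```

The job is handed in at about 67 s of the 210 s: camera checks put all four inserts in their bays, each pointer within about 0.04 rad of its mark, and the tool back in its holder; one concern is that, while I set the yellow insert down, the wrist force read 22 N (about 24 N on the plate), above the 20 N limit if that covers loading as well as tuning.

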